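# Start the wax melter on the tying bench

### The arm

A 6-joint arm with a two-finger parallel gripper is mounted at the origin on the work surface. World frame = base frame: x ahead of the robot, y to its left, z up, the work surface at z = 0. Lengths are in m, angles in degrees, forces in N, time in s.
With the tool pointing down it reaches from about 0.35 to 0.875 m from the base axis. Payload 4.2 kg.
Tool frame: the origin (TCP) lies at the very end of the fingers, on their centre line; the grasp point (between the pads) lies 19 mm behind it (r.hold_point_z is the distance from the TCP to the grasp point, in m); z points along the fingers, y is the direction in which the jaws open and shut (so a half turn about z gives the same grasp; the last joint's range is limited). The gripper opens to 87 mm and grips with 3 to 60 N. Pads are 19 mm wide; open, the fingers measure 117 mm over their backs; the gripper's body (75 mm by 190 mm) begins 51 mm behind the grasp point.
Start: joints at [-49.412, 22.042, 0.453, 0, -68.411, -14.817], TCP at [0.272, -0.563, 0.223] pointing down, gripper open.
Joint ranges: [-179.83, 179.83], [-69.29, 118.12], [-61.27, 80.66], [-181.25, 117.63], [-171.15, -9.14], [-177.46, 177.46]. Speed limits (degrees/s): [159.86, 159.86, 180, 180, 180, 180].

### API

Orientations are given as a 3x3 rotation matrix whose columns are the frame's x, y, z axes.
In Python, from station import r, cams, ticket gives the robot as it stands.
- The arm moves only by the tool drive_tool, never from a script. Its argument "deltas" is a list of rows, each an object of numbers: "dx", "dy", "dz": the shift along the tool's x, y, z in m; "wx", "wy", "wz": the turn, a rotation vector about the tool's x, y, z in degrees. A call has 1 to 20 rows; each row is the pose to reach, as a shift and turn from the pose commanded when the call began, along the tool's axes at that moment; what a row does not reach only later rows make up. A row lasts 1/10 s, in which the tool goes at most 50 mm and 8.59 degrees, less where a joint would pass 70% of its speed; a pose out of reach is approached as far as the arm can. A call with a gripper value outside its range is refused whole. "gripper" is the opening, from 0 (shut) to 1 (fully open), set as the call begins (left out, the last holds). The fingers move at their own pace and stop on an object; the grip force is fixed at half the most. Time passes only in rows, so rows that repeat a pose let the fingers close. It gives the time, the measured TCP pose, the force and the opening at its end, in the units of the state.
- r.sense(): the state, without advancing time (a new reading comes with each control period).
- cams.capture(name): name is "side" or "top"; returns the picture (400x640x3 uint8, red, green, blue); there is no depth.
- cams.camera_model(name): a dict with "intrinsics" (3x3 intrinsics, pixels), "distortion" ([k1, k2, p1, p2, k3] as OpenCV has them; the pictures are not rectified), "extrinsics" (4x4, takes a point from world to camera coordinates). Camera axes: x right, y down, z forward; pixel columns grow to the right and rows downward; lengths in m; the calibration is good to about 2 mm. A picture is of the moment at which its call begins. camera_model takes no time and is no camera call.
- ticket.finish_job(): hands the job in, once; it reports no verdict.
The state is a dict: "time_s": time; "joints": joint angles; "joint_velocities": joint speeds; "effort": joint torques, N m; "tcp_pos": TCP position; "ee_rot": TCP orientation; "wrist_force": force on the tool from outside, world axes, zero at the start; "moment": the same for the moment, N m; "gripper_width": opening from 0.0 (shut) to 1.0 (fully open).
Only numpy, scipy, OpenCV 4.12 (cv2) and the standard library are available. Lean on these libraries where they do the work, as an engineer would, in place of code of your own. Each camera call takes 0.05 s, during which the arm holds its last target.

### The job

Get the wax melter going: tip its lid up at the tab to a clear slant of about 20 degrees, the far edge still resting on the pot's rim, hold it so for half a second to drip back into the pot, then lift it off and lay it flat, tab up, in the middle of the cork mat and let go. Only after that set the heat: the melter restarts only from off, so turn the selector's lever anticlockwise right back to its off stop, then clockwise four clicks, and leave it resting in the fourth. Leave the other things on the bench standing where they are.

Things in the scene. Friction and masses are not known exactly. Their poses are not given: they have to be found in the camera images.
- pot: The wax melter, a fixed appliance: a low off-white housing 170 (x) by 280 (y) mm, its deck 60 mm above the bench, a round aluminium pot standing on its left half and the heat selector on its right half, as seen by the robot. Origin: under the housing's centre, on the bench. Axes: x to its back, y to its left, z up.
- pot_rim (a point): Centre of the pot's mouth, level with its rim, 110 mm above the bench; at (0, 62) mm in melter x, y. The pot is 128 mm across outside, 110 mm inside, wall 9 mm. Axes as the melter's.
- lid_mid (a point): Centre of the lid's disc, on its underside. The loose steel lid (about 160 g) is a disc 124 mm across, 4 mm thick, lying on the rim; under it a plug 104 mm across and 6 mm deep drops into the pot with 3 mm play, so this point ends 6 mm above what the lid is laid on. Lid axes: x from the tab to the opposite edge, z up. The tab points to the robot, up to 0.9 rad to either side.
- lid_tab (a point): Centre of the lid's only grip: an upright rubber-covered tab standing on the disc at its edge, 9 mm thick (along lid x), 34 mm wide (lid y), 28 mm high. It is 52 mm from the lid's centre towards lid -x; this point is 18 mm above point lid_mid, the tab's top 14 mm higher. Axes as the lid's.
- lid_far (a point): Point on the lid's edge opposite the tab, at the disc's underside, 62 mm from the lid's centre along lid +x. The lid pivots on this edge when tipped up by its tab.
- mat_mid (a point): Centre of the top of the cork mat where the lid goes: square, 180 by 180 mm, 4 mm thick, fixed on the bench to the left or the right of the melter.
- dial_centre (a point): Point on the selector's upright turning axis, at deck height (60 mm above the bench), at (-12, -75) mm in melter x, y. Axes as the melter's.
- lever_tip (a point): Tip of the selector's lever at half height, 42 mm from the turning axis; its x axis points outwards along the lever. The black selector is a bar 11 mm wide, 60 mm long (pointing end 42 mm, tail 18 mm from the axis) on a round skirt 50 mm across. The skirt's top is 9 mm, the bar's top 31 mm above the deck; between them the bar has upright sides.
- selector (a joint): Selector angle, rad. 0: off stop, the anticlockwise end seen from above; the lever then points 75 degrees clockwise of melter +x (right, slightly back). Grows clockwise, 0.5236 (30 deg) a click, to the 7th and last click at 3.665. A detent pulls the lever into the nearest click; about 0.14 N m pushes it over the hump half-way, then it snaps on to the next. Starts at click 2 to 7.
- spool_a: Thread spool, 28 mm across, 40 mm high, standing loose on the melter's deck behind the selector. Origin at its foot. A bystander.
- spool_b: Another such spool, standing on the bench behind the mat. A bystander.
- resin: Small bottle with a white cap, 28 mm across, 75 mm high, standing in front of the melter. Origin at its foot. A bystander.
- stacker: Aluminium hair stacker, a tube 34 mm across, 78 mm high, standing in front of the melter. Origin at its foot. A bystander.
- scissors: Small steel scissors, 110 mm long, lying in front of the mat. A bystander.
- hookbox: Flat hook box, 50 by 75 by 20 mm, lying behind the melter. A bystander.
- cement: Squat jar, 38 mm across, 52 mm high, standing behind the mat. Origin at its foot. A bystander. Fixed equipment stands farther back (from 0.72 m, up to 210 mm high) and at both sides (a tray, a cardboard box 120 mm high).
Mind the look-alikes: they are no part of the job. What is meant by the part that bears lid_mid is not pink or purple, and is the smaller of those in its own colour.

How it is judged:
By the outcome, as a careful person would: the job done as asked, in the order asked, and still so for the second after the job is handed in, with the robot touching nothing.
It also fails if it takes over 72 s, if anything falls off the work surface, if the arm or the gripper's body presses on something with over 40 N, if the wrist force passes 120 N, or if a joint passes its speed limit or range.

## Working session

There is one attempt and no reset: what is moved stays moved. The work goes in short steps, Python scripts to look and compute and a tool call to move; the robot and the scene stay as the last step left them, time stands still between calls to the robot, and variables do not carry over. Pictures are saved under pics/ and viewed, and the job is handed in when it is done.

Besides the shell and the picture viewer there is one more tool, called after "Emit:" by a JSON object that holds its "fn" and its "kwargs", one argument or row to a line. drive_tool: Moves the arm, as the interface text tells. Its arguments: {"type":"object","properties":{"deltas":{"type":"array","items":{"type":"object","properties":{"dx":{"type":"number"},"dy":{"type":"number"},"dz":{"type":"number"},"wx":{"type":"number"},"wy":{"type":"number"},"wz":{"type":"number"}}}},"gripper":{"type":"number"}},"required":["deltas"]}

```bash
ls; mkdir -p pics
python3 - <<'E'
from station import r,cams,ticket
import cv2,numpy as np
np.set_printoptions(precision=4,suppress=True)
for n in("side","top"):
    im=cams.capture(n); cv2.imwrite(f"pics/{n}0.png",im[:,:,::-1]); m=cams.camera_model(n)
    print(n,m["intrinsics"],m["distortion"],m["extrinsics"])
    E=np.array(m["extrinsics"]);print(-E[:3,:3].T@E[:3,3])
s=r.sense();print(s,r.hold_point_z)
E
```

```text
pics
side [[418.8754   0.     317.5495]
 [  0.     418.8754 201.4779]
 [  0.       0.       1.    ]] [-0.0127  0.      0.      0.      0.    ] [[ 0.7037 -0.7104 -0.0134 -0.2847]
 [-0.5276 -0.5098 -0.6795  0.3474]
 [ 0.4759  0.4853 -0.7335  0.9115]
 [ 0.      0.      0.      1.    ]]
[-0.0501 -0.4674  0.9008]
top [[374.3311   0.     325.9218]
 [  0.     374.3311 200.8551]
 [  0.       0.       1.    ]] [-0.0217  0.      0.      0.      0.    ] [[ 0.0185 -0.9994  0.0307  0.0208]
 [-0.9837 -0.0237 -0.1782  0.4997]
 [ 0.1788 -0.0269 -0.9835  1.2738]
 [ 0.      0.      0.      1.    ]]
[0.2634 0.0669 1.3412]
{'time_s': 0.1, 'joints': array([-49.4106,  22.0849,   0.3886,  -0.022 , -68.4122, -14.8171]), 'joint_velocities': array([-0.0355, -0.1005,  0.1589, -0.0065,  0.0166,  0.0336]), 'effort': array([ -0.0003, -39.169 ,  18.7934,   4.2319,   0.0134,  -0.0001]), 'tcp_pos': array([ 0.2715, -0.5623,  0.2216]), 'ee_rot': array([[-0.9006, -0.4347, -0.001 ],
       [-0.4347,  0.9006,  0.0017],
       [ 0.0001,  0.0019, -1.    ]]), 'wrist_force': array([ 0.4049, -0.9804,  0.013 ]), 'moment': array([-0.0364,  0.0596,  0.0156]), 'gripper_width': 1.0028365613694978} 0.0187
```

View pics/side0.png

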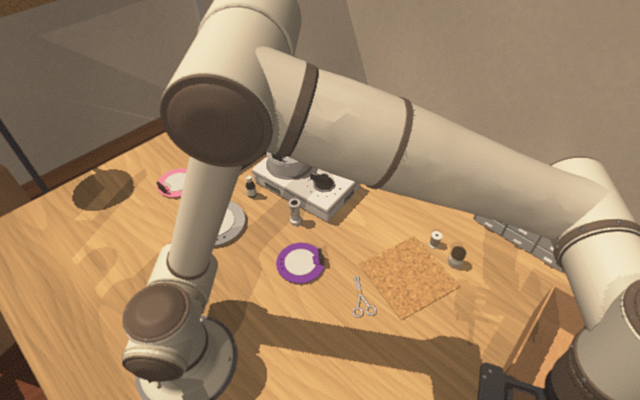

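View pics/top0.png

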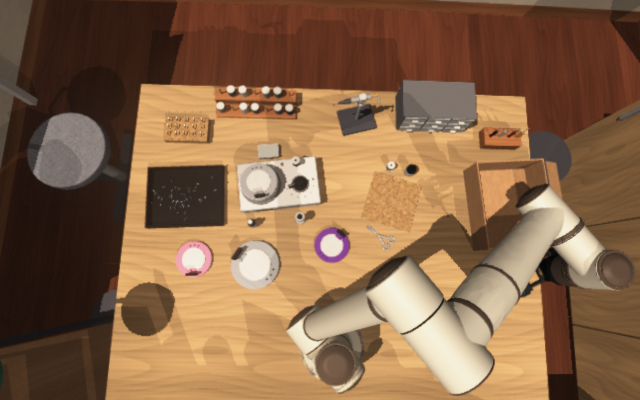

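Run:
```python
import cv2,numpy as np
t=cv2.imread("pics/top0.png");s=cv2.imread("pics/side0.png")
cv2.imwrite("pics/c1.png",cv2.resize(t[135:300,165:345],None,fx=4,fy=3.6,interpolation=cv2.INTER_CUBIC)[:600])
cv2.imwrite("pics/c2.png",cv2.resize(s[140:220,240:370],None,fx=6,fy=6,interpolation=cv2.INTER_CUBIC))
```

```text
(no output)
```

View pics/c1.png

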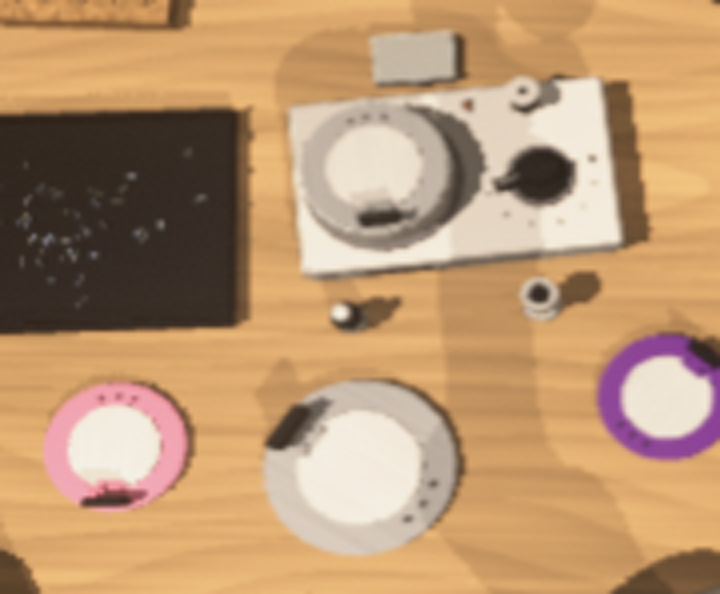

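View pics/c2.png

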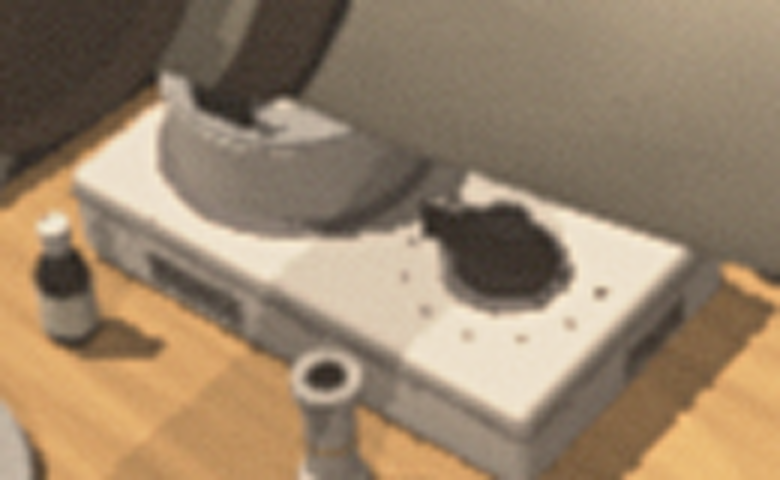

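```bash
cat > h.py <<'E'
from station import r,cams,ticket
import cv2,numpy as np
np.set_printoptions(precision=4,suppress=True)
M={n:cams.camera_model(n) for n in("side","top")}
def ray(n,p):
    m=M[n];E=np.array(m["extrinsics"]);q=cv2.undistortPoints(np.array([[p]],float),np.array(m["intrinsics"]),np.array(m["distortion"],float))[0,0]
    R=E[:3,:3];return -R.T@E[:3,3],R.T@np.array([q[0],q[1],1])
def plane(n,p,z):
    o,d=ray(n,p);return o+d*(z-o[2])/d[2]
def proj(n,P):
    m=M[n];E=np.array(m["extrinsics"]);return cv2.projectPoints(np.array(P,float).reshape(-1,1,3),cv2.Rodrigues(E[:3,:3])[0],E[:3,3],np.array(m["intrinsics"]),np.array(m["distortion"],float))[0][:,0]
def tri(p1,p2):
    (a,u),(b,v)=ray("top",p1),ray("side",p2);u=u/np.linalg.norm(u);v=v/np.linalg.norm(v)
    s=np.linalg.lstsq(np.c_[u,-v],b-a,rcond=None)[0];A=a+u*s[0];B=b+v*s[1];return (A+B)/2,np.linalg.norm(A-B)
def snap(n,f):
    im=cams.capture(n)[:,:,::-1].copy();cv2.imwrite(f"pics/{f}.png",im);return im
E
python3 - <<'E'
from h import *
t=cv2.imread("pics/top0.png")
hsv=cv2.cvtColor(t,cv2.COLOR_BGR2HSV)
sub=t[150:215,232:325]
# white deck mask
m=((hsv[:,:,1]<60)&(hsv[:,:,2]>165)).astype(np.uint8)
m[:150]=0;m[216:]=0;m[:,:230]=0;m[:,326:]=0
cv2.imwrite("pics/m.png",cv2.resize(np.hstack([m[145:220,225:330]*255]),None,fx=7,fy=7,interpolation=0))
# wax white disc on lid & mat, tab
m2=((hsv[:,:,2]<70)).astype(np.uint8);m2[:150]=0;m2[215:]=0;m2[:,:238]=0;m2[:,318:]=0
n,l,st,c=cv2.connectedComponentsWithStats(m2)
for i in range(1,n):print(st[i],c[i])
mat=((hsv[:,:,0]<25)&(hsv[:,:,1]>60)).astype(np.uint8)
for p in[(237.5,164.2),(315.5,156.4),(320.5,201.7),(241.3,210.6)]:print(plane("top",p,.06))
E
```

```text
[292 177  15  13 142] [299.9577 183.0775]
[279 188   1   2   2] [279.  188.5]
[256 194   9   3  18] [260.     195.1667]
[0.62   0.3457 0.06  ]
[0.656  0.0719 0.06  ]
[0.4929 0.0507 0.06  ]
[0.4552 0.3227 0.06  ]
```

View pics/m.png

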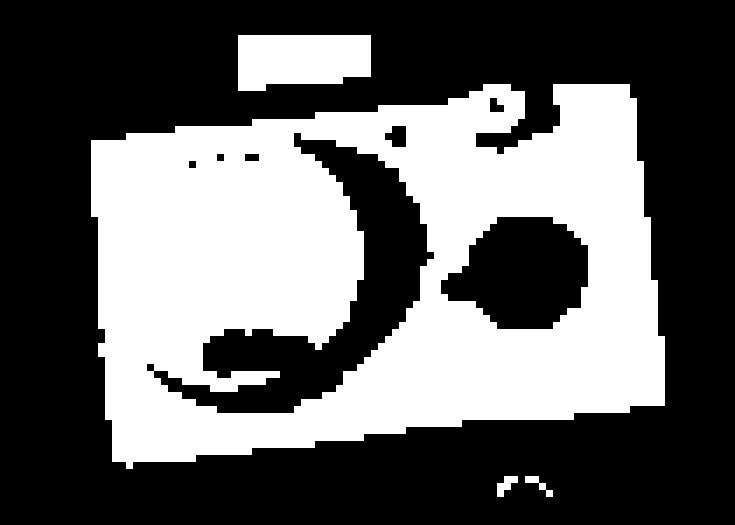

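Run:
```python
from h import *
t=cv2.imread("pics/top0.png");g=cv2.GaussianBlur(t,(3,3),0).astype(float)
sat=(g.max(2)-g.min(2)); # edges by subpixel threshold on saturation-ish (wood saturated)
def edge(p0,d,step,n,fn):
    pass
hsv=cv2.cvtColor(t,cv2.COLOR_BGR2HSV)
m=((hsv[:,:,1]<60)&(hsv[:,:,2]>165)).astype(np.uint8)
def cols(us,v0,v1,last):
    out=[]
    for u in us:
        v=[k for k in range(v0,v1) if m[k,u]]
        out.append((u,(max(v)+.5) if last else (min(v)-.5)))
    return out
def rows(vs,u0,u1,last):
    out=[]
    for v in vs:
        u=[k for k in range(u0,u1) if m[v,k]]
        out.append(((max(u)+.5) if last else (min(u)-.5),v))
    return out
E={'back':cols(range(240,292),158,175,0),'front':cols(range(243,318),190,213,1),'left':rows(list(range(167,208)),232,250,0),'right':rows(list(range(159,200)),300,325,1)}
L={}
for k,v in E.items():
    P=np.array([plane("top",p,.06)[:2] for p in v],np.float32)
    vx,vy,x,y=cv2.fitLine(P,cv2.DIST_HUBER,0,.001,.001).ravel();L[k]=(np.array([x,y]),np.array([vx,vy]));
    print(k,np.degrees(np.arctan2(vy,vx)),np.std((P-[x,y])@[-vy,vx]))
def X(a,b):
    (p,u),(q,v)=L[a],L[b];s=np.linalg.solve(np.c_[u,-v],q-p);return p+u*s[0]
C=[X('back','left'),X('back','right'),X('front','right'),X('front','left')]
print(C,[np.linalg.norm(C[i]-C[i-1]) for i in range(4)]);c=np.mean(C,0)
y=(C[0]-C[1]+C[3]-C[2]);yaw=np.arctan2(-y[0],y[1]);x=C[0]+C[1]-C[2]-C[3];print('yaw',np.degrees(yaw),np.degrees(np.arctan2(x[1],x[0])),'c',c)
R=np.array([[np.cos(yaw),-np.sin(yaw)],[np.sin(yaw),np.cos(yaw)]])
print('rim',c+R@[0,.062],'dial',c+R@[-.012,-.075])
print('tab top',plane("top",(260,195.2),.138+.002),'lever end',plane("top",(288.5,185.8),.08))
d=c+R@[-.012,-.075]
for q in range(2,8):
    a=yaw-np.radians(75+30*q); print(q,proj("top",[*(d+.042*np.array([np.cos(a),np.sin(a)])),.091])[0], proj("side",[*(d+.042*np.array([np.cos(a),np.sin(a)])),.091])[0])
print(proj("top",[*(c+R@[0,.062]),.11]))
```

```text
back -82.03599 0.0011140952
front -81.98729 0.0013844951
left 7.1820025 0.0011373031
right 7.6516094 0.0009864666
[array([0.6189, 0.3468], dtype=float32), array([0.657 , 0.0744], dtype=float32), array([0.4914, 0.0522], dtype=float32), array([0.4529, 0.3259], dtype=float32)] [np.float32(0.16728903), np.float32(0.27502656), np.float32(0.16704102), np.float32(0.2763991)]
yaw 7.988414 7.416631 c [0.5551 0.1998]
rim [0.5464 0.2612] dial [0.5536 0.1239]
tab top [0.4953 0.2491 0.14  ] lever end [0.5422 0.1622 0.08  ]
2 [309.2395 189.5971] [325.5122 187.0612]
3 [304.0967 193.3215] [317.5796 186.4712]
4 [297.733  194.0393] [311.2393 183.1744]
5 [291.8789 191.548 ] [308.226  178.1473]
6 [288.1242 186.5317] [309.2484 172.8033]
7 [287.4709 180.3605] [313.9037 168.549 ]
[[258.4169 181.9014]]
```

Run:
```python
from h import *
t=cv2.imread("pics/top0.png")
cv2.imwrite("pics/c3.png",cv2.resize(t[158:208,234:290],None,fx=12,fy=12,interpolation=cv2.INTER_CUBIC))
hsv=cv2.cvtColor(t,cv2.COLOR_BGR2HSV)
# mat: cork colour; print samples
print(hsv[200,390],hsv[190,385],hsv[230,420],hsv[235,350],hsv[210,450])
cv2.imwrite("pics/c4.png",cv2.resize(t[150:260,350:440],None,fx=5,fy=5,interpolation=cv2.INTER_CUBIC))
```

```text
[ 15 144 206] [ 15 144 216] [ 16 132 215] [ 16 130 220] [ 16 132 208]
```

View pics/c3.png

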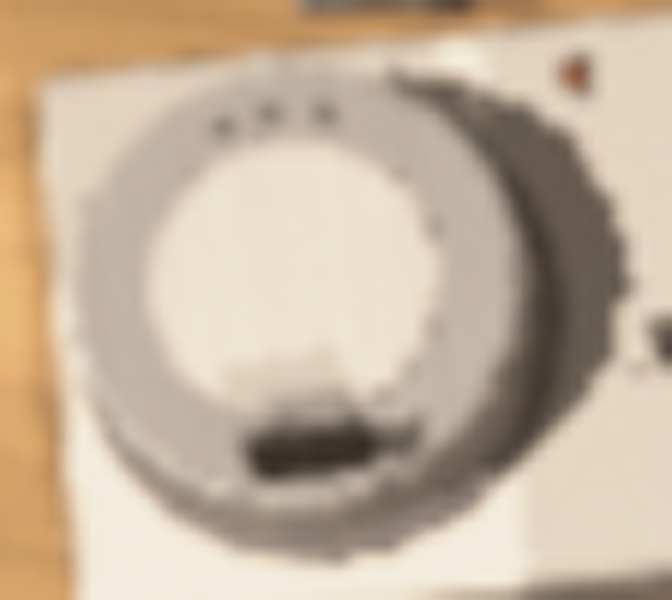

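View pics/c4.png

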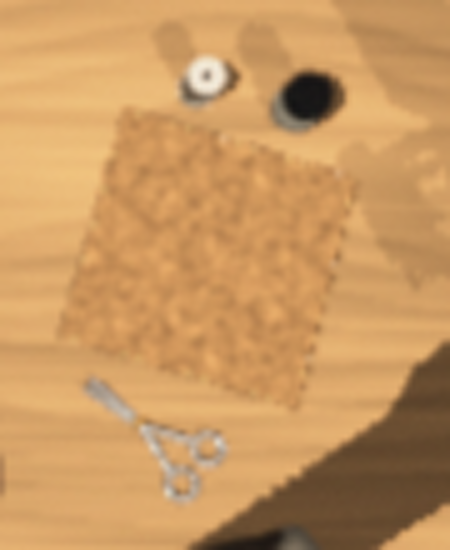

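Run:
```python
from h import *
f=lambda x,y:(234+(x+.5)/12-.5,158+(y+.5)/12-.5)
tab=plane("top",f(312,450),.128);lab=plane("top",f(295,280),.114);dots=plane("top",f(272,114),.114)
l=plane("top",f(82,285),.114);rr=plane("top",f(524,285),.114)
print(tab,lab,dots,l,rr)
for a,b in((tab,lab),(tab,dots),(tab,np.array([.5464,.2612,0]))):
    d=b-a;print(np.degrees(np.arctan2(d[1],d[0])),np.hypot(*d[:2]))
a=plane("top",f(248,458),.13);b=plane("top",f(376,438),.13);d=a-b;print('tabdir',np.degrees(np.arctan2(-d[0],d[1])),np.hypot(*d[:2]))
g=lambda x,y:(350+(x+.5)/5-.5,150+(y+.5)/5-.5)
C=np.array([plane("top",g(*p),.004)[:2] for p in((120,107),(357,185),(297,410),(58,335))])
print(C,C.mean(0),[np.linalg.norm(C[i]-C[i-1]) for i in range(4)])
e=C[0]-C[1]+C[3]-C[2];print('matyaw',np.degrees(np.arctan2(-e[0],e[1])))
for nm,p,z in(("spool_b",(207,75),.04),("cement",(310,97),.052)):print(nm,plane("top",g(*p),z))
k=lambda x,y:(165+x/4-.4,135+y/3.6-.4)
for nm,p,z in(("spool_a",(524,92),.1),("resin",(346,313),.075),("stack",(540,293),.078)):print(nm,plane("top",k(*p),z))
```

```text
[0.4981 0.2524 0.128 ] [0.549  0.2617 0.114 ] [0.5967 0.2706 0.114 ] [0.5461 0.3208 0.114 ] [0.5492 0.1979 0.114 ]
10.352312215347661 0.05174952927616656
10.455176340619728 0.10023789733369695
10.296719275913764 0.049078010953411785
tabdir 10.521560150763058 0.035198033996515526
[[ 0.6231 -0.1441]
 [ 0.5684 -0.3198]
 [ 0.401  -0.2716]
 [ 0.4517 -0.0983]] [ 0.5111 -0.2085] [np.float64(0.17735643547858318), np.float64(0.18395477857548917), np.float64(0.17423790300170425), np.float64(0.18048590906565182)]
matyaw -16.79867784388902
spool_b [ 0.639  -0.2019  0.04  ]
cement [ 0.6213 -0.2736  0.052 ]
spool_a [0.6285 0.1397 0.1   ]
resin [0.4163 0.2845 0.075 ]
stack [0.4386 0.1209 0.078 ]
```

```bash
cat > cmd.py <<'E'
import json,os,numpy as np
from scipy.spatial.transform import Rotation as R
F="cmd.json"
def load():
    d=json.load(open(F));return np.array(d["p"]),np.array(d["R"])
def save(p,Rm): json.dump({"p":list(map(float,p)),"R":np.array(Rm).tolist()},open(F,"w"))
def down(yaw):
    a=np.radians(yaw);y=np.array([np.cos(a),np.sin(a),0]);z=np.array([0,0,-1.]);return np.c_[np.cross(y,z),y,z]
def delta(p,Rm):
    p0,R0=load();d=R0.T@(np.array(p)-p0);w=np.degrees(R.from_matrix(R0.T@Rm).as_rotvec())
    return np.round(d,4),np.round(w,2)
def apply(d,w=(0,0,0)):
    p0,R0=load();p=p0+R0@np.array(d);Rm=R0@R.from_rotvec(np.radians(w)).as_matrix();save(p,Rm);return p,Rm
E
python3 - <<'E'
from cmd import *
E
mv cmd.py kin.py
python3 - <<'E'
from kin import *
# start: commanded pose, yaw from FK at exact start joints ~115.77 (joint-consistent)
save([.272,-.563,.223],down(np.degrees(np.arctan2(.9006,-.4347))))
print(delta([.498,.2525,.22],down(190.4)))
E
```

```text
(array([-0.558 ,  0.6362,  0.003 ]), array([  0.  ,   0.  , -74.63]))
```

Emit:
{"fn": "drive_tool", "kwargs": {
  "deltas": [
    {"dx": -0.558,"dy": 0.6362,"dz": 0.003,"wz": -74.6},
    {"dx": -0.558,"dy": 0.6362,"dz": 0.003,"wz": -74.6},
    {"dx": -0.558,"dy": 0.6362,"dz": 0.003,"wz": -74.6},
    {"dx": -0.558,"dy": 0.6362,"dz": 0.003,"wz": -74.6},
    {"dx": -0.558,"dy": 0.6362,"dz": 0.003,"wz": -74.6},
    {"dx": -0.558,"dy": 0.6362,"dz": 0.003,"wz": -74.6},
    {"dx": -0.558,"dy": 0.6362,"dz": 0.003,"wz": -74.6},
    {"dx": -0.558,"dy": 0.6362,"dz": 0.003,"wz": -74.6},
    {"dx": -0.558,"dy": 0.6362,"dz": 0.003,"wz": -74.6},
    {"dx": -0.558,"dy": 0.6362,"dz": 0.003,"wz": -74.6},
    {"dx": -0.558,"dy": 0.6362,"dz": 0.003,"wz": -74.6},
    {"dx": -0.558,"dy": 0.6362,"dz": 0.003,"wz": -74.6},
    {"dx": -0.558,"dy": 0.6362,"dz": 0.003,"wz": -74.6},
    {"dx": -0.558,"dy": 0.6362,"dz": 0.003,"wz": -74.6},
    {"dx": -0.558,"dy": 0.6362,"dz": 0.003,"wz": -74.6},
    {"dx": -0.558,"dy": 0.6362,"dz": 0.003,"wz": -74.6},
    {"dx": -0.558,"dy": 0.6362,"dz": 0.003,"wz": -74.6},
    {"dx": -0.558,"dy": 0.6362,"dz": 0.003,"wz": -74.6},
    {"dx": -0.558,"dy": 0.6362,"dz": 0.003,"wz": -74.6},
    {"dx": -0.558,"dy": 0.6362,"dz": 0.003,"wz": -74.6}
  ],
  "gripper": 0.6
}}

```text
schema error: expected keys dx, dy, dz, wx, wy, wz
```

Emit:
{"fn": "drive_tool", "kwargs": {
  "deltas": [
    {"dx": -0.558,"dy": 0.6362,"dz": 0.003,"wx": 0,"wy": 0,"wz": -74.6},
    {"dx": -0.558,"dy": 0.6362,"dz": 0.003,"wx": 0,"wy": 0,"wz": -74.6},
    {"dx": -0.558,"dy": 0.6362,"dz": 0.003,"wx": 0,"wy": 0,"wz": -74.6},
    {"dx": -0.558,"dy": 0.6362,"dz": 0.003,"wx": 0,"wy": 0,"wz": -74.6},
    {"dx": -0.558,"dy": 0.6362,"dz": 0.003,"wx": 0,"wy": 0,"wz": -74.6},
    {"dx": -0.558,"dy": 0.6362,"dz": 0.003,"wx": 0,"wy": 0,"wz": -74.6},
    {"dx": -0.558,"dy": 0.6362,"dz": 0.003,"wx": 0,"wy": 0,"wz": -74.6},
    {"dx": -0.558,"dy": 0.6362,"dz": 0.003,"wx": 0,"wy": 0,"wz": -74.6},
    {"dx": -0.558,"dy": 0.6362,"dz": 0.003,"wx": 0,"wy": 0,"wz": -74.6},
    {"dx": -0.558,"dy": 0.6362,"dz": 0.003,"wx": 0,"wy": 0,"wz": -74.6},
    {"dx": -0.558,"dy": 0.6362,"dz": 0.003,"wx": 0,"wy": 0,"wz": -74.6},
    {"dx": -0.558,"dy": 0.6362,"dz": 0.003,"wx": 0,"wy": 0,"wz": -74.6},
    {"dx": -0.558,"dy": 0.6362,"dz": 0.003,"wx": 0,"wy": 0,"wz": -74.6},
    {"dx": -0.558,"dy": 0.6362,"dz": 0.003,"wx": 0,"wy": 0,"wz": -74.6},
    {"dx": -0.558,"dy": 0.6362,"dz": 0.003,"wx": 0,"wy": 0,"wz": -74.6},
    {"dx": -0.558,"dy": 0.6362,"dz": 0.003,"wx": 0,"wy": 0,"wz": -74.6},
    {"dx": -0.558,"dy": 0.6362,"dz": 0.003,"wx": 0,"wy": 0,"wz": -74.6},
    {"dx": -0.558,"dy": 0.6362,"dz": 0.003,"wx": 0,"wy": 0,"wz": -74.6},
    {"dx": -0.558,"dy": 0.6362,"dz": 0.003,"wx": 0,"wy": 0,"wz": -74.6},
    {"dx": -0.558,"dy": 0.6362,"dz": 0.003,"wx": 0,"wy": 0,"wz": -74.6}
  ],
  "gripper": 0.6
}}

```text
time_s: 2.1
tcp_pos: [0.4971, 0.252, 0.2192]
ee_rot: [[0.18, -0.984, -0.001], [-0.984, -0.18, -0.001], [0.001, 0.001, -1.0]]
wrist_force: [0.2, -0.4, -0.0]
gripper_width: 0.599
```

Run:
```python
from kin import *
from h import *
print(apply([-.558,.6362,.003],[0,0,-74.6])[0]); print(r.sense()["joints"])
im=snap("side","s1");cv2.imwrite("pics/s1c.png",cv2.resize(im[60:220,200:370],None,fx=3.7,fy=3.7,interpolation=cv2.INTER_CUBIC))
print(delta([.4985,.2525,.1185],down(190.4)))
```

```text
[0.498  0.2525 0.22  ]
[ 43.5327  15.6494  -9.4478  -0.0111 -64.9779 -33.1796]
(array([ 0.0001, -0.0005,  0.1015]), array([ 0.  ,  0.  , -0.03]))
```

View pics/s1c.png

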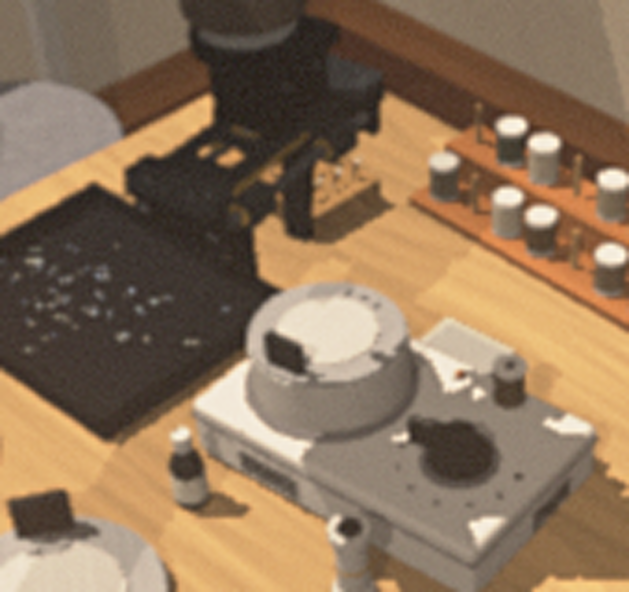

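Run:
```python
from h import *
im=cv2.imread("pics/s1.png");g=cv2.cvtColor(im,cv2.COLOR_BGR2GRAY)
m=(g<75).astype(np.uint8);m[:147]=0;m[165:]=0;m[:,:270]=0;m[:,284:]=0
n,l,st,c=cv2.connectedComponentsWithStats(m)
for i in range(1,n):print(st[i],c[i])
a=np.radians(10.4);ux=np.array([np.cos(a),np.sin(a),0]);uy=np.array([-np.sin(a),np.cos(a),0]);T=np.array([.4985,.2525,.128])
print("proj front face+all",proj("side",[T+sx*.0045*ux+sy*.017*uy+[0,0,sz*.014] for sx in(-1,1) for sy in(-1,1) for sz in(-1,1)]))
print("lever tips q5..7 z.08",[proj("side",[.5536+.042*np.cos(b),.1239+.042*np.sin(b),.091])[0] for b in np.radians([7.7-75-30*q for q in(5,6,7)])])
# tip in crop (410,430)
print(200+410/3.7,60+430/3.7)
```

```text
[272 150  10  11  66] [276.5152 155.2121]
proj front face+all [[280.8322 161.6205]
 [280.0469 154.0345]
 [271.3803 157.2162]
 [270.439  149.6403]
 [282.7834 159.8431]
 [282.0358 152.2585]
 [273.3491 155.477 ]
 [272.4461 147.9032]]
lever tips q5..7 z.08 [array([308.209 , 178.0885]), array([309.2699, 172.7489]), array([313.9551, 168.511 ])]
310.81081081081084 176.2162162162162
```

Emit:
{"fn": "drive_tool", "kwargs": {
  "deltas": [
    {"dx": 0,"dy": -0.0005,"dz": 0.03,"wx": 0,"wy": 0,"wz": 0},
    {"dx": 0,"dy": -0.0005,"dz": 0.06,"wx": 0,"wy": 0,"wz": 0},
    {"dx": 0,"dy": -0.0005,"dz": 0.08,"wx": 0,"wy": 0,"wz": 0},
    {"dx": 0,"dy": -0.0005,"dz": 0.09,"wx": 0,"wy": 0,"wz": 0},
    {"dx": 0,"dy": -0.0005,"dz": 0.1,"wx": 0,"wy": 0,"wz": 0},
    {"dx": 0,"dy": -0.0005,"dz": 0.1,"wx": 0,"wy": 0,"wz": 0}
  ]
}}

```text
time_s: 2.75
tcp_pos: [0.4979, 0.2521, 0.119]
ee_rot: [[0.179, -0.984, -0.001], [-0.984, -0.179, -0.001], [0.001, 0.001, -1.0]]
wrist_force: [0.5, 0.3, -0.0]
gripper_width: 0.597
```

Run:
```python
from kin import *
from h import *
print(apply([0,-.0005,.1])[0]); s=r.sense();print(s["tcp_pos"],s["wrist_force"])
im=snap("side","s2");cv2.imwrite("pics/s2c.png",cv2.resize(im[80:210,210:370],None,fx=4.5,fy=4.5,interpolation=cv2.INTER_CUBIC))
```

```text
[0.4985 0.2526 0.12  ]
[0.4979 0.2521 0.119 ] [ 0.4831  0.3326 -0.0295]
```

View pics/s2c.png

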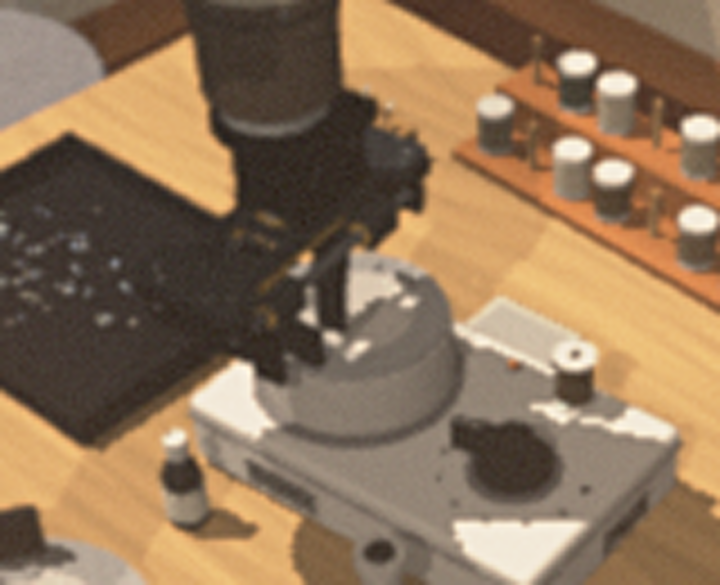

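The tab (crop ~(310,340)) sits between the open fingers, one on each side. Closing.

Emit:
{"fn": "drive_tool", "kwargs": {
  "deltas": [
    {"dx": 0,"dy": 0,"dz": 0,"wx": 0,"wy": 0,"wz": 0},
    {"dx": 0,"dy": 0,"dz": 0,"wx": 0,"wy": 0,"wz": 0},
    {"dx": 0,"dy": 0,"dz": 0,"wx": 0,"wy": 0,"wz": 0},
    {"dx": 0,"dy": 0,"dz": 0,"wx": 0,"wy": 0,"wz": 0},
    {"dx": 0,"dy": 0,"dz": 0,"wx": 0,"wy": 0,"wz": 0},
    {"dx": 0,"dy": 0,"dz": 0,"wx": 0,"wy": 0,"wz": 0},
    {"dx": 0,"dy": 0,"dz": 0,"wx": 0,"wy": 0,"wz": 0},
    {"dx": 0,"dy": 0,"dz": 0,"wx": 0,"wy": 0,"wz": 0}
  ],
  "gripper": 0
}}

```text
time_s: 3.6
tcp_pos: [0.4982, 0.2528, 0.1196]
ee_rot: [[0.18, -0.984, 0.0], [-0.984, -0.18, -0.0], [0.0, -0.0, -1.0]]
wrist_force: [-0.8, 0.6, 0.3]
gripper_width: 0.099
```

Emit:
{"fn": "drive_tool", "kwargs": {
  "deltas": [
    {"dx": 0,"dy": -0.0004,"dz": -0.0039,"wx": -2,"wy": 0,"wz": 0},
    {"dx": 0,"dy": -0.001,"dz": -0.0078,"wx": -4,"wy": 0,"wz": 0},
    {"dx": 0,"dy": -0.0016,"dz": -0.0117,"wx": -6,"wy": 0,"wz": 0},
    {"dx": 0,"dy": -0.0025,"dz": -0.0156,"wx": -8,"wy": 0,"wz": 0},
    {"dx": 0,"dy": -0.0034,"dz": -0.0194,"wx": -10,"wy": 0,"wz": 0},
    {"dx": 0,"dy": -0.0045,"dz": -0.0232,"wx": -12,"wy": 0,"wz": 0},
    {"dx": 0,"dy": -0.0057,"dz": -0.027,"wx": -14,"wy": 0,"wz": 0},
    {"dx": 0,"dy": -0.0071,"dz": -0.0308,"wx": -16,"wy": 0,"wz": 0},
    {"dx": 0,"dy": -0.0086,"dz": -0.0345,"wx": -18,"wy": 0,"wz": 0},
    {"dx": 0,"dy": -0.0102,"dz": -0.0381,"wx": -20,"wy": 0,"wz": 0},
    {"dx": 0,"dy": -0.0102,"dz": -0.0381,"wx": -20,"wy": 0,"wz": 0},
    {"dx": 0,"dy": -0.0102,"dz": -0.0381,"wx": -20,"wy": 0,"wz": 0},
    {"dx": 0,"dy": -0.0102,"dz": -0.0381,"wx": -20,"wy": 0,"wz": 0}
  ]
}}

```text
time_s: 4.9
tcp_pos: [0.5084, 0.2547, 0.1575]
ee_rot: [[0.18, -0.925, -0.335], [-0.984, -0.169, -0.061], [-0.0, 0.34, -0.94]]
wrist_force: [0.8, 0.2, -1.4]
gripper_width: 0.098
```

Run:
```python
from kin import *
from h import *
p,R_=apply([0,-.0102,-.0381],[-20,0,0]);print(p); s=r.sense();print(s["tcp_pos"],s["ee_rot"],s["wrist_force"],s["moment"],s["gripper_width"])
im=snap("side","s3");cv2.imwrite("pics/s3c.png",cv2.resize(im[80:210,210:370],None,fx=4.5,fy=4.5,interpolation=cv2.INTER_CUBIC))
```

```text
[0.5085 0.2544 0.1581]
[0.5084 0.2547 0.1575] [[ 0.18   -0.9249 -0.3349]
 [-0.9837 -0.1693 -0.0612]
 [-0.0001  0.3404 -0.9403]] [ 0.7818  0.2425 -1.3634] [ 0.1132 -1.0644 -0.0131] 0.09782345701993779
```

View pics/s3c.png

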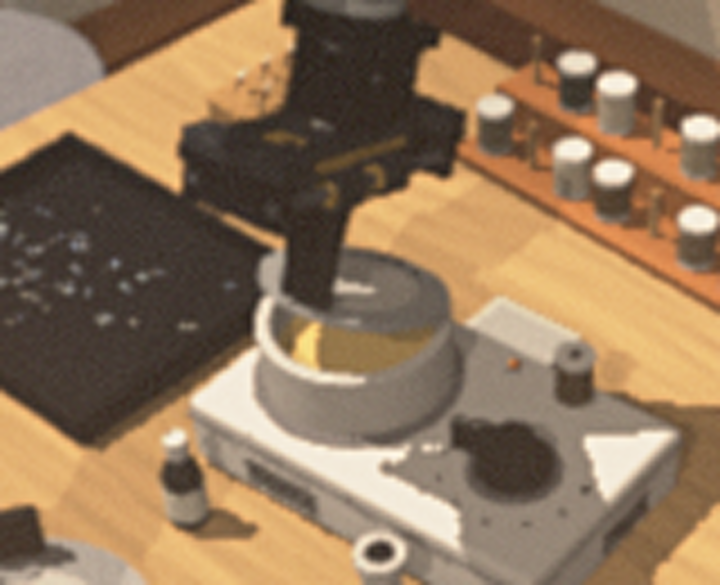

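Emit:
{"fn": "drive_tool", "kwargs": {
  "deltas": [
    {"dx": 0,"dy": -0.0002,"dz": 0.0005,"wx": 0,"wy": 0,"wz": 0},
    {"dx": 0,"dy": -0.0002,"dz": 0.0005,"wx": 0,"wy": 0,"wz": 0},
    {"dx": 0,"dy": -0.0002,"dz": 0.0005,"wx": 0,"wy": 0,"wz": 0},
    {"dx": 0,"dy": -0.0002,"dz": 0.0005,"wx": 0,"wy": 0,"wz": 0}
  ]
}}

```text
time_s: 5.35
tcp_pos: [0.5082, 0.2547, 0.1573]
ee_rot: [[0.18, -0.924, -0.336], [-0.984, -0.169, -0.061], [-0.0, 0.342, -0.94]]
wrist_force: [-0.1, -1.1, 0.7]
gripper_width: 0.103
```

Emit:
{"fn": "drive_tool", "kwargs": {
  "deltas": [
    {"dx": 0,"dy": 0,"dz": 0,"wx": 0,"wy": 0,"wz": 0},
    {"dx": 0,"dy": 0,"dz": 0,"wx": 0,"wy": 0,"wz": 0},
    {"dx": 0,"dy": 0,"dz": 0,"wx": 0,"wy": 0,"wz": 0},
    {"dx": 0,"dy": 0,"dz": 0,"wx": 0,"wy": 0,"wz": 0},
    {"dx": 0,"dy": 0,"dz": 0,"wx": 0,"wy": 0,"wz": 0},
    {"dx": 0,"dy": 0,"dz": 0,"wx": 0,"wy": 0,"wz": 0},
    {"dx": 0,"dy": 0,"dz": 0,"wx": 0,"wy": 0,"wz": 0},
    {"dx": 0,"dy": 0,"dz": 0,"wx": 0,"wy": 0,"wz": 0}
  ]
}}

```text
time_s: 6.15
tcp_pos: [0.5082, 0.2547, 0.1572]
ee_rot: [[0.18, -0.924, -0.336], [-0.984, -0.169, -0.062], [-0.0, 0.342, -0.94]]
wrist_force: [0.2, 0.4, 2.4]
gripper_width: 0.098
```

Run:
```python
from kin import *
from h import *
p,R_=apply([0,-.0002,.0005]);print(p); s=r.sense();print(s["tcp_pos"],s["wrist_force"],s["moment"])
im=snap("side","s4");print(r.sense()["wrist_force"])
im=snap("top","t4");
cv2.imwrite("pics/t4c.png",cv2.resize(im[135:225,225:335],None,fx=5.5,fy=5.5,interpolation=cv2.INTER_CUBIC))
print(r.sense()["wrist_force"])
```

```text
[0.5085 0.2544 0.1576]
[0.5082 0.2547 0.1572] [0.1559 0.4074 2.3657] [ 0.1192 -0.7718  0.0457]
[-0.8231 -0.6046  1.6288]
[ 0.0076 -0.1712  2.111 ]
```

View pics/t4c.png

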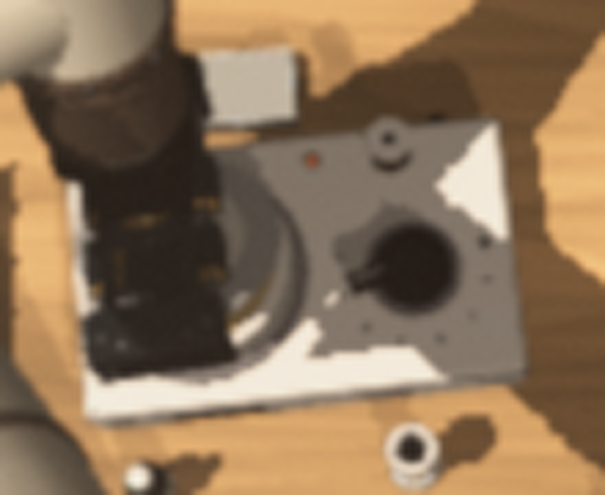

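Emit:
{"fn": "drive_tool", "kwargs": {
  "deltas": [
    {"dx": 0,"dy": 0.0051,"dz": -0.0141,"wx": 0,"wy": 0,"wz": 0},
    {"dx": 0,"dy": 0.0137,"dz": -0.0376,"wx": 0,"wy": 0,"wz": 0},
    {"dx": 0,"dy": 0.0239,"dz": -0.0658,"wx": 0,"wy": 0,"wz": 0},
    {"dx": 0,"dy": 0.0342,"dz": -0.094,"wx": 0,"wy": 0,"wz": 0},
    {"dx": 0,"dy": 0.0342,"dz": -0.094,"wx": 0,"wy": 0,"wz": 0}
  ]
}}

```text
time_s: 6.75
tcp_pos: [0.5095, 0.2553, 0.2607]
ee_rot: [[0.18, -0.926, -0.331], [-0.984, -0.171, -0.058], [-0.002, 0.336, -0.942]]
wrist_force: [1.3, -0.7, -1.7]
gripper_width: 0.102
```

Run:
```python
from kin import *
from h import *
p,R_=apply([0,.0342,-.094]);print(p); s=r.sense();print(s["tcp_pos"],s["wrist_force"],s["gripper_width"])
im=snap("side","s5");cv2.imwrite("pics/s5c.png",cv2.resize(im[40:340,220:480],None,fx=2,fy=2,interpolation=cv2.INTER_CUBIC))
print(delta([.4621,-.1907,.24],down(160)))
```

```text
[0.5085 0.2544 0.2576]
[0.5095 0.2553 0.2607] [ 1.2582 -0.6769 -1.724 ] 0.10160140305970636
(array([0.4295, 0.1122, 0.0595]), array([19.53, -5.3 , 30.05]))
```

View pics/s5c.png

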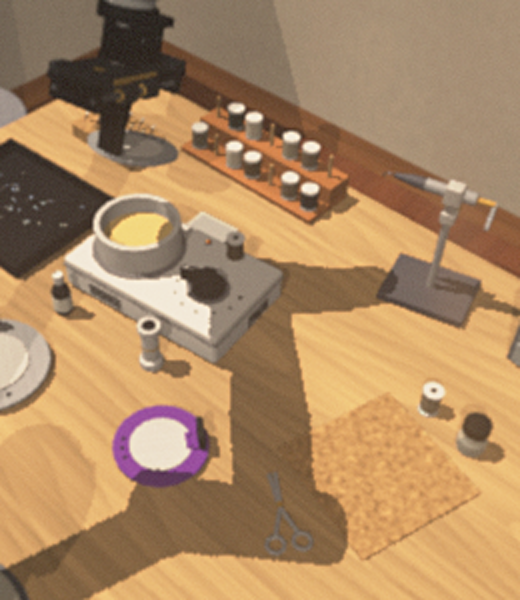

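Emit:
{"fn": "drive_tool", "kwargs": {
  "deltas": [
    {"dx": 0.03,"dy": 0.008,"dz": 0.004,"wx": 1.5,"wy": -0.4,"wz": 2.3},
    {"dx": 0.07,"dy": 0.018,"dz": 0.01,"wx": 3.3,"wy": -0.9,"wz": 5},
    {"dx": 0.11,"dy": 0.029,"dz": 0.015,"wx": 5,"wy": -1.4,"wz": 7.7},
    {"dx": 0.15,"dy": 0.039,"dz": 0.021,"wx": 6.8,"wy": -1.9,"wz": 10.5},
    {"dx": 0.19,"dy": 0.05,"dz": 0.026,"wx": 8.6,"wy": -2.4,"wz": 13.3},
    {"dx": 0.23,"dy": 0.06,"dz": 0.032,"wx": 10.5,"wy": -2.9,"wz": 16.1},
    {"dx": 0.27,"dy": 0.071,"dz": 0.037,"wx": 12.3,"wy": -3.3,"wz": 18.9},
    {"dx": 0.31,"dy": 0.081,"dz": 0.043,"wx": 14.1,"wy": -3.8,"wz": 21.7},
    {"dx": 0.35,"dy": 0.091,"dz": 0.048,"wx": 15.9,"wy": -4.3,"wz": 24.5},
    {"dx": 0.39,"dy": 0.102,"dz": 0.054,"wx": 17.7,"wy": -4.8,"wz": 27.3},
    {"dx": 0.415,"dy": 0.108,"dz": 0.057,"wx": 18.9,"wy": -5.1,"wz": 29},
    {"dx": 0.4295,"dy": 0.1122,"dz": 0.0595,"wx": 19.53,"wy": -5.3,"wz": 30.05},
    {"dx": 0.4295,"dy": 0.1122,"dz": 0.0595,"wx": 19.53,"wy": -5.3,"wz": 30.05},
    {"dx": 0.4295,"dy": 0.1122,"dz": 0.0595,"wx": 19.53,"wy": -5.3,"wz": 30.05}
  ]
}}

```text
time_s: 8.2
tcp_pos: [0.4605, -0.1902, 0.2378]
ee_rot: [[-0.343, -0.939, -0.004], [-0.939, 0.343, 0.001], [0.0, 0.004, -1.0]]
wrist_force: [-0.2, 0.4, -1.5]
gripper_width: 0.101
```

Run:
```python
from kin import *
from h import *
p,R_=apply([.4295,.1122,.0595],[19.53,-5.3,30.05]);print(p); s=r.sense();print(s["joints"],s["tcp_pos"],s["ee_rot"],s["wrist_force"],s["gripper_width"])
im=snap("side","s6");cv2.imwrite("pics/s6c.png",cv2.resize(im[100:350,280:520],None,fx=2.4,fy=2.4,interpolation=cv2.INTER_CUBIC))
# mat corners from side s5, crop coords/2+off
C=np.array([plane("side",(220+(x+.5)/2-.5,40+(y+.5)/2-.5),.004)[:2] for x,y in((390,395),(480,490),(368,557),(300,440))]);print(C, C.mean(0))
```

```text
[ 0.4621 -0.1907  0.2401]
[ -3.778    9.0753 -15.2861  -0.0633 -65.8702 -16.2354] [ 0.4605 -0.1902  0.2378] [[-0.3427 -0.9394 -0.004 ]
 [-0.9395  0.3427  0.0013]
 [ 0.0002  0.0042 -1.    ]] [-0.1755  0.365  -1.5044] 0.10073309531291513
[[ 0.6204 -0.1552]
 [ 0.5764 -0.3216]
 [ 0.4086 -0.2771]
 [ 0.4797 -0.1154]] [ 0.5213 -0.2173]
```

View pics/s6c.png

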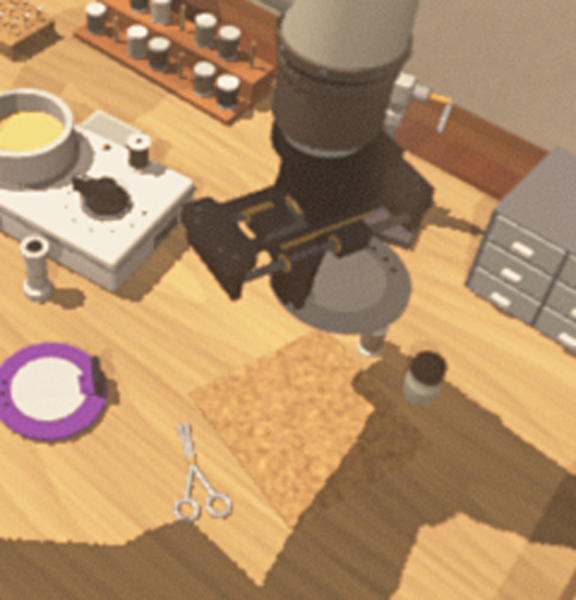

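Run:
```python
from h import *
C=np.array([plane("side",p,.004)[:2] for p in((414.9,238.2),(459.8,284.6),(401.7,319.2),(358.8,263.4))]);print(C, C.mean(0),[np.linalg.norm(C[i]-C[i-1]) for i in range(4)])
c=np.array([.5111,-.2085])
a=np.radians(-16.8);ux=np.array([np.cos(a),np.sin(a)]);uy=np.array([-ux[1],ux[0]])
t=cv2.imread("pics/top0.png");s=cv2.imread("pics/s6.png")
Q=[np.r_[c+i*.09*ux+j*.09*uy,.004] for i,j in((1,1),(1,-1),(-1,-1),(-1,1))]
for n,im,b in(("top",t,(150,260,350,440)),("side",s,(225,330,345,475))):
    P=proj(n,Q);sc=6
    k=cv2.resize(im[b[0]:b[1],b[2]:b[3]],None,fx=sc,fy=sc,interpolation=cv2.INTER_CUBIC)
    cv2.polylines(k,[np.int32((P-[b[2],b[0]]+.5)*sc)],True,(0,255,0),1);cv2.imwrite(f"pics/mo_{n}.png",k[:600] if 1 else k)
```

```text
[[ 0.6181 -0.1574]
 [ 0.5768 -0.3214]
 [ 0.4033 -0.2752]
 [ 0.4514 -0.1026]] [ 0.5124 -0.2141] [np.float64(0.17540243690472726), np.float64(0.1691547970175317), np.float64(0.17953453771723804), np.float64(0.1792100997076276)]
```

View pics/mo_top.png

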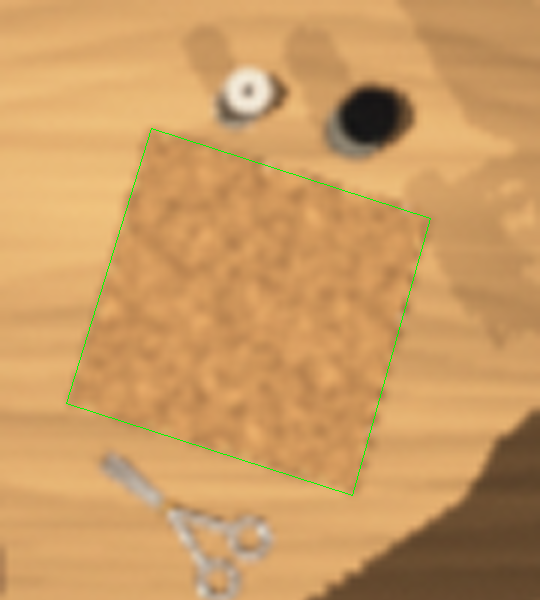

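View pics/mo_side.png

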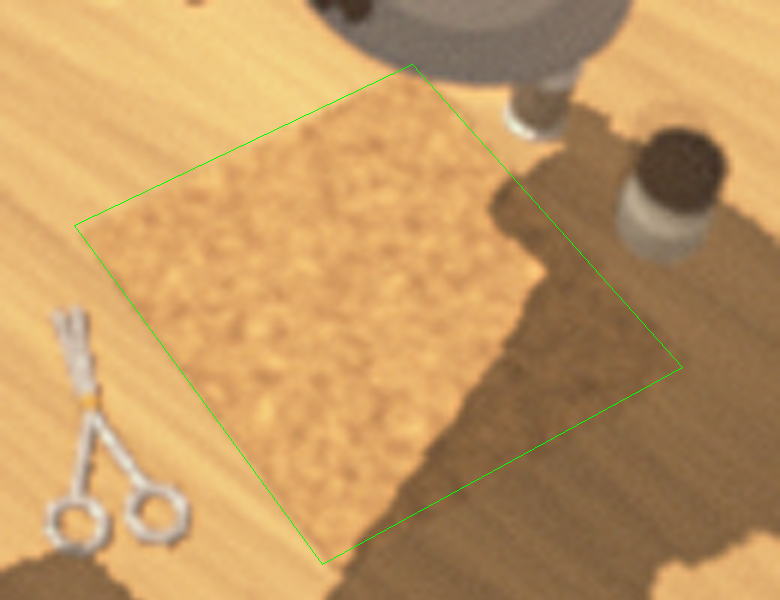

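Emit:
{"fn": "drive_tool", "kwargs": {
  "deltas": [
    {"dx": 0.001,"dy": -0.001,"dz": 0.03,"wx": 0,"wy": 0,"wz": 0},
    {"dx": 0.001,"dy": -0.001,"dz": 0.07,"wx": 0,"wy": 0,"wz": 0},
    {"dx": 0.001,"dy": -0.001,"dz": 0.11,"wx": 0,"wy": 0,"wz": 0},
    {"dx": 0.001,"dy": -0.001,"dz": 0.15,"wx": 0,"wy": 0,"wz": 0},
    {"dx": 0.001,"dy": -0.001,"dz": 0.18,"wx": 0,"wy": 0,"wz": 0},
    {"dx": 0.001,"dy": -0.001,"dz": 0.2,"wx": 0,"wy": 0,"wz": 0},
    {"dx": 0.001,"dy": -0.001,"dz": 0.21,"wx": 0,"wy": 0,"wz": 0},
    {"dx": 0.001,"dy": -0.001,"dz": 0.21,"wx": 0,"wy": 0,"wz": 0},
    {"dx": 0.001,"dy": -0.001,"dz": 0.21,"wx": 0,"wy": 0,"wz": 0},
    {"dx": 0.001,"dy": -0.001,"dz": 0.21,"wx": 0,"wy": 0,"wz": 0}
  ]
}}

```text
time_s: 9.25
tcp_pos: [0.4636, -0.1917, 0.0309]
ee_rot: [[-0.341, -0.94, 0.003], [-0.94, 0.341, -0.0], [-0.001, -0.003, -1.0]]
wrist_force: [0.7, 0.6, -1.9]
gripper_width: 0.099
```

Run:
```python
from kin import *
from h import *
p,R_=apply([.001,-.001,.21]);print(p); s=r.sense();print(s["tcp_pos"],s["ee_rot"],s["wrist_force"])
im=snap("side","s7");cv2.imwrite("pics/s7c.png",cv2.resize(im[210:330,320:480],None,fx=4.8,fy=4.8,interpolation=cv2.INTER_CUBIC))
```

```text
[ 0.4627 -0.192   0.0301]
[ 0.4636 -0.1917  0.0309] [[-0.3412 -0.94    0.0029]
 [-0.94    0.3412 -0.0004]
 [-0.0007 -0.0029 -1.    ]] [ 0.7421  0.633  -1.9279]
```

View pics/s7c.png

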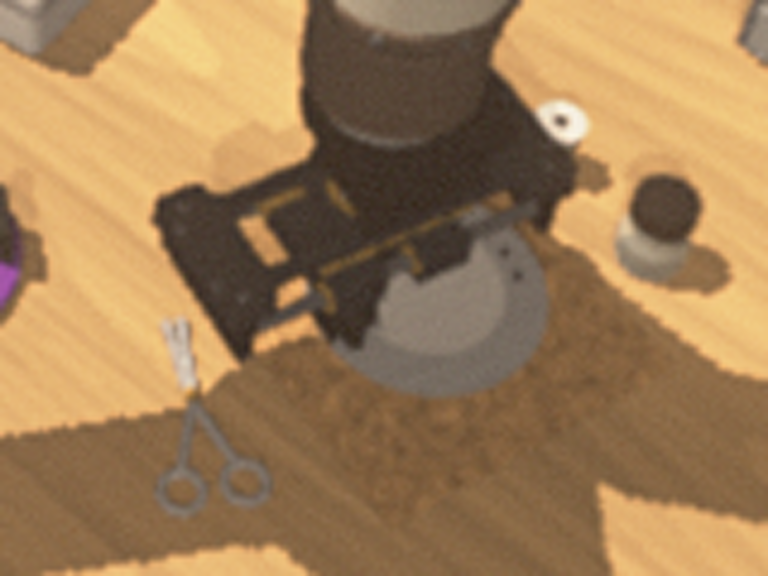

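Emit:
{"fn": "drive_tool", "kwargs": {
  "deltas": [
    {"dx": 0,"dy": 0,"dz": 0.004,"wx": 0,"wy": 0,"wz": 0},
    {"dx": 0,"dy": 0,"dz": 0.007,"wx": 0,"wy": 0,"wz": 0},
    {"dx": 0,"dy": 0,"dz": 0.009,"wx": 0,"wy": 0,"wz": 0},
    {"dx": 0,"dy": 0,"dz": 0.0105,"wx": 0,"wy": 0,"wz": 0},
    {"dx": 0,"dy": 0,"dz": 0.0105,"wx": 0,"wy": 0,"wz": 0},
    {"dx": 0,"dy": 0,"dz": 0.0105,"wx": 0,"wy": 0,"wz": 0},
    {"dx": 0,"dy": 0,"dz": 0.0105,"wx": 0,"wy": 0,"wz": 0}
  ]
}}

```text
time_s: 10.0
tcp_pos: [0.4622, -0.1918, 0.0196]
ee_rot: [[-0.342, -0.94, -0.0], [-0.94, 0.342, -0.0], [0.0, 0.0, -1.0]]
wrist_force: [-3.1, 1.2, 5.2]
gripper_width: 0.107
```

Emit:
{"fn": "drive_tool", "kwargs": {
  "deltas": [
    {"dx": 0,"dy": 0,"dz": 0,"wx": 0,"wy": 0,"wz": 0},
    {"dx": 0,"dy": 0,"dz": 0,"wx": 0,"wy": 0,"wz": 0},
    {"dx": 0,"dy": 0,"dz": 0,"wx": 0,"wy": 0,"wz": 0},
    {"dx": 0,"dy": 0,"dz": 0,"wx": 0,"wy": 0,"wz": 0},
    {"dx": 0,"dy": 0,"dz": 0,"wx": 0,"wy": 0,"wz": 0},
    {"dx": 0,"dy": 0,"dz": 0,"wx": 0,"wy": 0,"wz": 0},
    {"dx": 0,"dy": 0,"dz": -0.03,"wx": 0,"wy": 0,"wz": 0},
    {"dx": 0,"dy": 0,"dz": -0.08,"wx": 0,"wy": 0,"wz": 0},
    {"dx": 0,"dy": 0,"dz": -0.13,"wx": 0,"wy": 0,"wz": 0},
    {"dx": 0,"dy": 0,"dz": -0.17,"wx": 0,"wy": 0,"wz": 0},
    {"dx": 0,"dy": 0,"dz": -0.17,"wx": 0,"wy": 0,"wz": 0}
  ],
  "gripper": 0.5
}}

```text
time_s: 11.1
tcp_pos: [0.4662, -0.1926, 0.1956]
ee_rot: [[-0.341, -0.94, 0.014], [-0.94, 0.341, -0.003], [-0.002, -0.014, -1.0]]
wrist_force: [0.1, -0.1, 1.0]
gripper_width: 0.499
```

Run:
```python
from kin import *
from h import *
apply([0,0,.0105]);p,R_=apply([0,0,-.17]);print(p); s=r.sense();print(s["tcp_pos"],s["joints"],s["wrist_force"],s["gripper_width"])
# lever bar: jaws yaw 22.7 at start, above dial
print(delta([.5536,.1239,.19],down(22.7)))
```

```text
[ 0.4627 -0.192   0.1896]
[ 0.4662 -0.1926  0.1956] [ -3.9078  11.1946 -19.1323   0.1274 -58.8688 -16.0808] [ 0.1301 -0.1217  1.0437] 0.4985787202392025
(array([-0.3279,  0.0226, -0.0004]), array([  0. ,   0. , 137.3]))
```

Run:
```python
from kin import *
print(delta([.5536,.1239,.19],down(202.7)))
```

```text
(array([-0.3279,  0.0226, -0.0004]), array([ -0. ,   0. , -42.7]))
```

Emit:
{"fn": "drive_tool", "kwargs": {
  "deltas": [
    {"dx": -0.04,"dy": 0.003,"dz": 0,"wx": 0,"wy": 0,"wz": -5},
    {"dx": -0.08,"dy": 0.006,"dz": 0,"wx": 0,"wy": 0,"wz": -10},
    {"dx": -0.12,"dy": 0.008,"dz": 0,"wx": 0,"wy": 0,"wz": -15},
    {"dx": -0.16,"dy": 0.011,"dz": 0,"wx": 0,"wy": 0,"wz": -21},
    {"dx": -0.2,"dy": 0.014,"dz": 0,"wx": 0,"wy": 0,"wz": -26},
    {"dx": -0.24,"dy": 0.017,"dz": 0,"wx": 0,"wy": 0,"wz": -31},
    {"dx": -0.28,"dy": 0.019,"dz": 0,"wx": 0,"wy": 0,"wz": -36},
    {"dx": -0.31,"dy": 0.021,"dz": 0,"wx": 0,"wy": 0,"wz": -40},
    {"dx": -0.3279,"dy": 0.0226,"dz": -0.0004,"wx": 0,"wy": 0,"wz": -42.7},
    {"dx": -0.3279,"dy": 0.0226,"dz": -0.0004,"wx": 0,"wy": 0,"wz": -42.7},
    {"dx": -0.3279,"dy": 0.0226,"dz": -0.0004,"wx": 0,"wy": 0,"wz": -42.7},
    {"dx": -0.3279,"dy": 0.0226,"dz": -0.0004,"wx": 0,"wy": 0,"wz": -42.7}
  ]
}}

```text
time_s: 12.3
tcp_pos: [0.5528, 0.123, 0.1893]
ee_rot: [[0.385, -0.923, -0.001], [-0.923, -0.385, -0.0], [0.0, 0.001, -1.0]]
wrist_force: [0.6, -0.1, -0.3]
gripper_width: 0.503
```

Run:
```python
from kin import *
from h import *
p,R_=apply([-.3279,.0226,-.0004],[0,0,-42.7]);print(p); s=r.sense();print(s["tcp_pos"],s["ee_rot"],s["joints"])
im=snap("side","s8");cv2.imwrite("pics/s8c.png",cv2.resize(im[60:330,230:490],None,fx=2.2,fy=2.2,interpolation=cv2.INTER_CUBIC))
im=snap("top","t8");cv2.imwrite("pics/t8c.png",cv2.resize(im[140:270,230:440],None,fx=3.7,fy=3.7,interpolation=cv2.INTER_CUBIC))
```

```text
[0.5536 0.1239 0.19  ]
[0.5528 0.123  0.1893] [[ 0.3846 -0.9231 -0.0008]
 [-0.9231 -0.3846 -0.0004]
 [ 0.      0.0008 -1.    ]] [ 28.9316  17.8825 -10.7948  -0.004  -61.3709  -6.3136]
```

View pics/s8c.png

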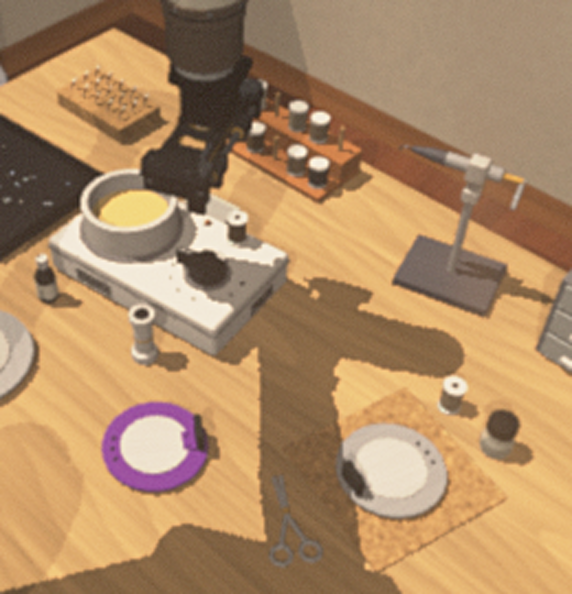

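View pics/t8c.png

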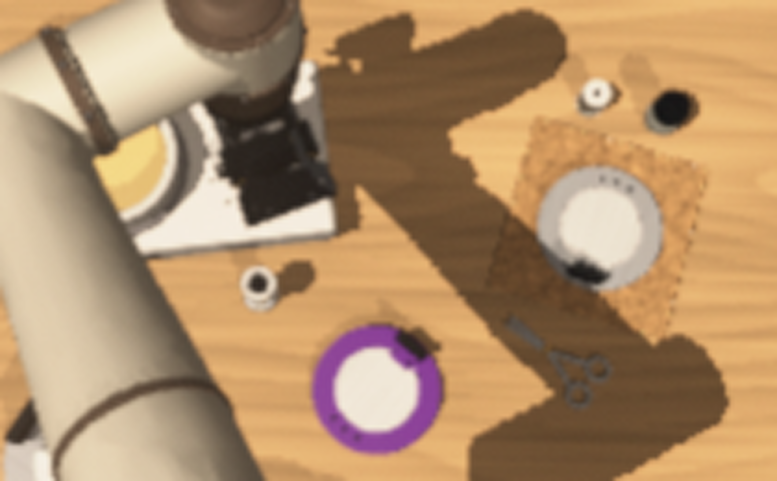

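Run:
```python
from h import *
im=cv2.imread("pics/s8.png");b=(160,200,295,345);sc=12
k=cv2.resize(im[b[0]:b[1],b[2]:b[3]],None,fx=sc,fy=sc,interpolation=cv2.INTER_CUBIC)
D=np.array([.5536,.1239])
for q,col in((5,(0,0,255)),(6,(0,255,0))):
    a=np.radians(7.7-75-30*q);u=np.array([np.cos(a),np.sin(a)]);v=np.array([-u[1],u[0]])
    P=proj("side",[np.r_[D+i*u+j*v,.091] for i,j in((.042,.0055),(.042,-.0055),(-.018,-.0055),(-.018,.0055))])
    cv2.polylines(k,[np.int32((P-[b[2],b[0]]+.5)*sc)],True,col,1)
P=proj("side",[np.r_[D+.025*np.array([np.cos(a),np.sin(a)]),.069] for a in np.linspace(0,6.28,60)])
cv2.polylines(k,[np.int32((P-[b[2],b[0]]+.5)*sc)],True,(255,0,0),1)
cv2.imwrite("pics/dl.png",k)
im=cv2.imread("pics/top0.png");b=(165,205,278,323)
k=cv2.resize(im[b[0]:b[1],b[2]:b[3]],None,fx=sc,fy=sc,interpolation=cv2.INTER_CUBIC)
for q,col in((5,(0,0,255)),(6,(0,255,0))):
    a=np.radians(7.7-75-30*q);u=np.array([np.cos(a),np.sin(a)]);v=np.array([-u[1],u[0]])
    P=proj("top",[np.r_[D+i*u+j*v,.091] for i,j in((.042,.0055),(.042,-.0055),(-.018,-.0055),(-.018,.0055))])
    cv2.polylines(k,[np.int32((P-[b[2],b[0]]+.5)*sc)],True,col,1)
cv2.imwrite("pics/dlt.png",k)
```

```text
(no output)
```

View pics/dl.png

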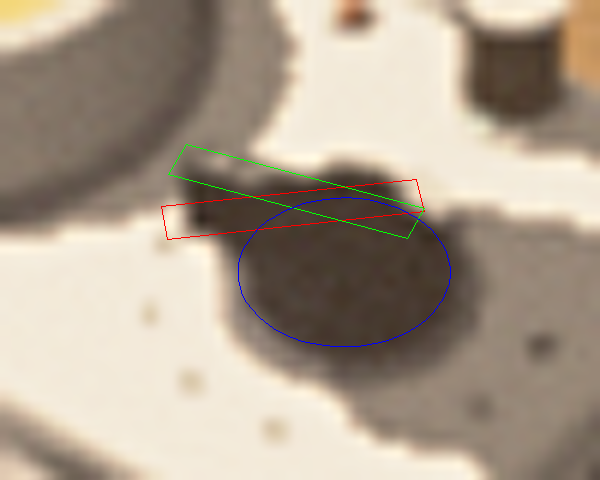

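View pics/dlt.png

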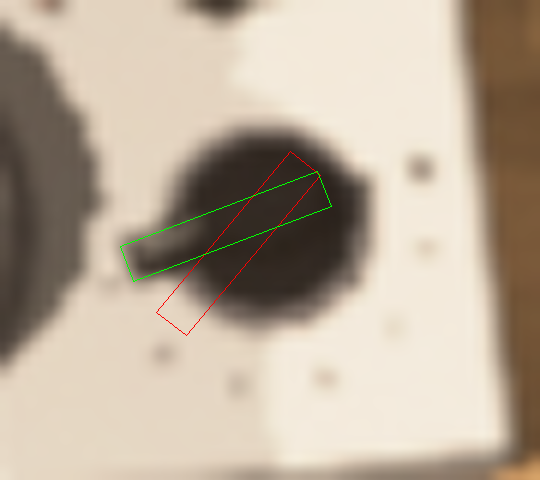

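Run:
```python
from h import *
def fit(f,n,b,thr):
    g=cv2.cvtColor(cv2.imread(f),cv2.COLOR_BGR2GRAY);m=np.zeros_like(g);m[b[0]:b[1],b[2]:b[3]]=(g[b[0]:b[1],b[2]:b[3]]<thr)
    m=cv2.resize(m,None,fx=1,fy=1);m=cv2.morphologyEx(m,cv2.MORPH_OPEN,cv2.getStructuringElement(cv2.MORPH_ELLIPSE,(9,9)))
    c=max(cv2.findContours(m,0,cv2.CHAIN_APPROX_NONE)[0],key=cv2.contourArea);e=cv2.fitEllipse(c);print(n,e,plane(n,e[0],.066),plane(n,e[0],.075));return e[0]
a=fit("pics/top0.png","top",(170,200,285,315),95)
b=fit("pics/s8.png","side",(165,200,305,340),80)
print(proj("top",[.5536,.1239,.069]),proj("side",[.5536,.1239,.069]))
```

```text
top ((299.85467529296875, 183.11448669433594), (13.657530784606934, 14.160110473632812), 71.17229461669922) [0.5559 0.1241 0.066 ] [0.5538 0.1237 0.075 ]
side ((323.4630126953125, 181.9456787109375), (13.313904762268066, 18.00446128845215), 113.87413787841797) [0.5568 0.1259 0.066 ] [0.5503 0.1195 0.075 ]
[[299.8586 183.5619]] [[323.1769 182.1186]]
```

Emit:
{"fn": "drive_tool", "kwargs": {
  "deltas": [
    {"dx": 0.0003,"dy": -0.0008,"dz": 0.03,"wx": 0,"wy": 0,"wz": 0},
    {"dx": 0.0003,"dy": -0.0008,"dz": 0.065,"wx": 0,"wy": 0,"wz": 0},
    {"dx": 0.0003,"dy": -0.0008,"dz": 0.09,"wx": 0,"wy": 0,"wz": 0},
    {"dx": 0.0003,"dy": -0.0008,"dz": 0.105,"wx": 0,"wy": 0,"wz": 0},
    {"dx": 0.0003,"dy": -0.0008,"dz": 0.112,"wx": 0,"wy": 0,"wz": 0},
    {"dx": 0.0003,"dy": -0.0008,"dz": 0.116,"wx": 0,"wy": 0,"wz": 0},
    {"dx": 0.0003,"dy": -0.0008,"dz": 0.116,"wx": 0,"wy": 0,"wz": 0},
    {"dx": 0.0003,"dy": -0.0008,"dz": 0.116,"wx": 0,"wy": 0,"wz": 0}
  ]
}}

```text
time_s: 13.2
tcp_pos: [0.5548, 0.1243, 0.0745]
ee_rot: [[0.386, -0.922, 0.002], [-0.922, -0.386, 0.001], [-0.0, -0.002, -1.0]]
wrist_force: [-0.9, 0.4, 0.4]
gripper_width: 0.497
```

Run:
```python
from kin import *
from h import *
p,R_=apply([.0003,-.0008,.116]);print(p); s=r.sense();print(s["tcp_pos"],s["wrist_force"])
im=snap("side","s9");cv2.imwrite("pics/s9c.png",cv2.resize(im[110:220,240:370],None,fx=5,fy=5,interpolation=cv2.INTER_CUBIC))
```

```text
[0.5544 0.1239 0.074 ]
[0.5548 0.1243 0.0745] [-0.9434  0.4041  0.3931]
```

View pics/s9c.png

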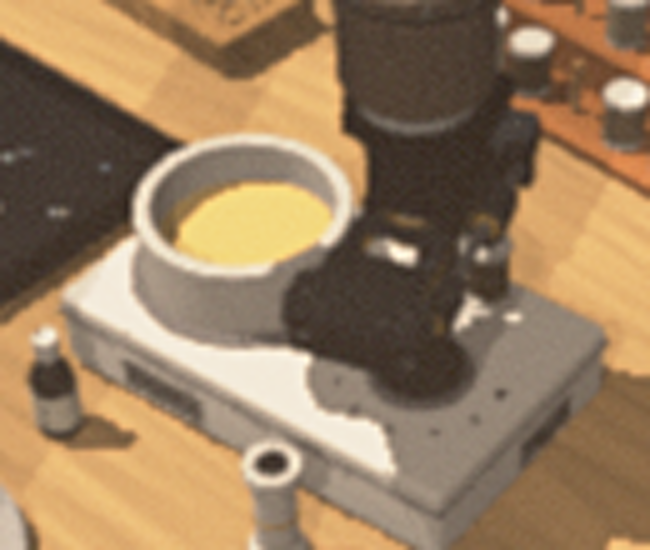

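Emit:
{"fn": "drive_tool", "kwargs": {
  "deltas": [
    {"dx": 0,"dy": 0,"dz": 0,"wx": 0,"wy": 0,"wz": 0},
    {"dx": 0,"dy": 0,"dz": 0,"wx": 0,"wy": 0,"wz": 0},
    {"dx": 0,"dy": 0,"dz": 0,"wx": 0,"wy": 0,"wz": 0},
    {"dx": 0,"dy": 0,"dz": 0,"wx": 0,"wy": 0,"wz": 0},
    {"dx": 0,"dy": 0,"dz": 0,"wx": 0,"wy": 0,"wz": 0},
    {"dx": 0,"dy": 0,"dz": 0,"wx": 0,"wy": 0,"wz": 0},
    {"dx": 0,"dy": 0,"dz": 0,"wx": 0,"wy": 0,"wz": 0}
  ],
  "gripper": 0
}}

```text
time_s: 13.95
tcp_pos: [0.5563, 0.1252, 0.0741]
ee_rot: [[0.387, -0.922, 0.005], [-0.922, -0.387, 0.002], [0.0, -0.005, -1.0]]
wrist_force: [5.7, 1.5, -3.0]
gripper_width: 0.286
```

Run:
```python
from kin import *
from h import *
s=r.sense();print(s["tcp_pos"],s["wrist_force"],s["moment"],s["gripper_width"])
im=snap("side","s10");cv2.imwrite("pics/s10c.png",cv2.resize(im[130:210,280:370],None,fx=7,fy=7,interpolation=cv2.INTER_CUBIC))
im=snap("top","t10");cv2.imwrite("pics/t10c.png",cv2.resize(im[145:215,230:330],None,fx=7,fy=7,interpolation=cv2.INTER_CUBIC))
s=r.sense();print(s["tcp_pos"],s["wrist_force"],s["moment"],s["gripper_width"])
```

```text
[0.5563 0.1252 0.0741] [ 5.651   1.5234 -2.9641] [ 0.2698 -1.2314 -0.0059] 0.28576974666172295
[0.5563 0.1252 0.0741] [ 5.1364  1.2079 -2.3942] [ 0.3373 -1.2335  0.0276] 0.2861881575571282
```

View pics/s10c.png

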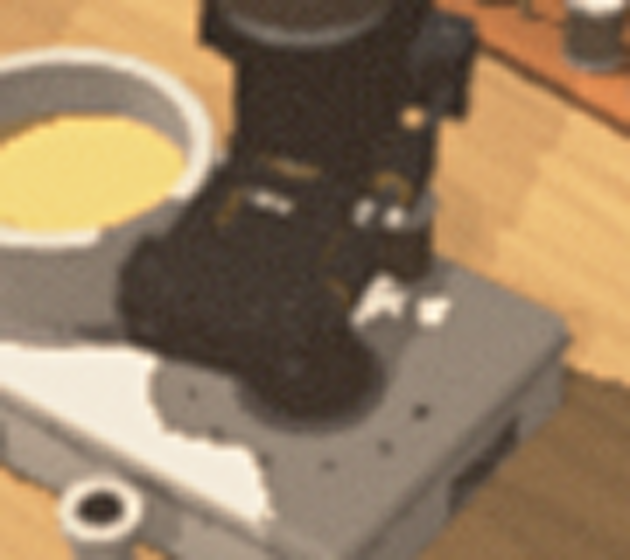

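View pics/t10c.png

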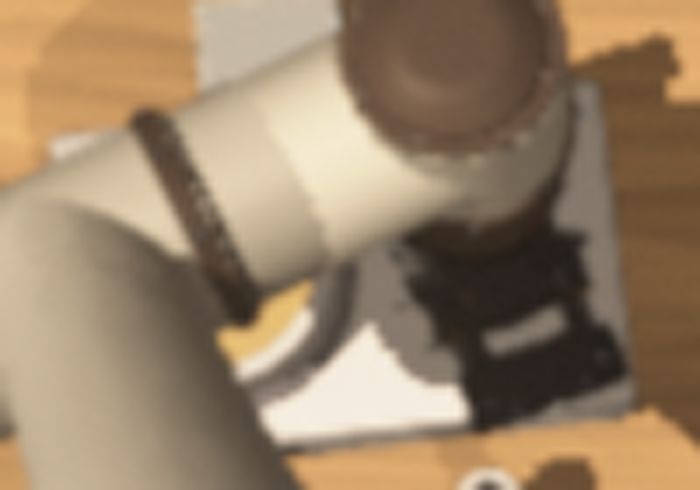

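Run:
```python
from h import *
for f in("s9","s10"):
    im=cv2.imread(f"pics/{f}.png")[150:205,290:350]
    k=cv2.resize(im,None,fx=10,fy=10,interpolation=cv2.INTER_CUBIC);k=np.clip(255*(k/255.)**.45*1.3-60,0,255).astype(np.uint8)
    cv2.imwrite(f"pics/{f}b.png",k)
```

```text
(no output)
```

View pics/s9b.png

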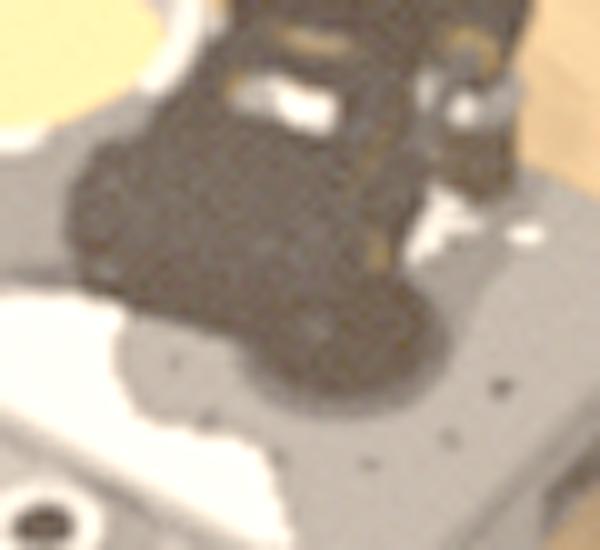

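View pics/s10b.png

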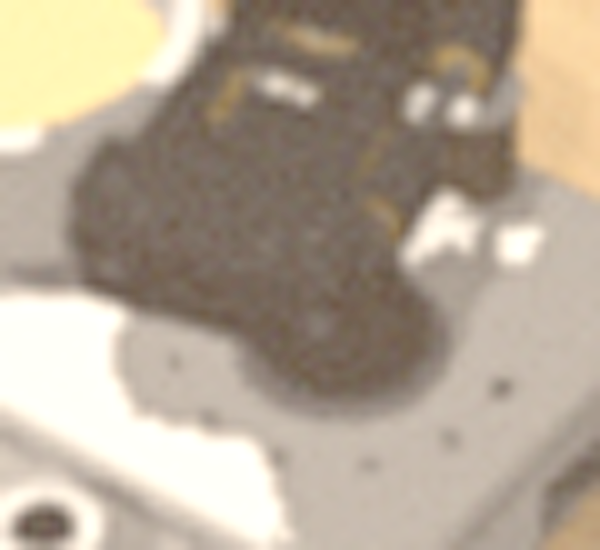

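Emit:
{"fn": "drive_tool", "kwargs": {
  "deltas": [
    {"dx": 0,"dy": 0,"dz": 0,"wx": 0,"wy": 0,"wz": 0},
    {"dx": 0,"dy": 0,"dz": 0,"wx": 0,"wy": 0,"wz": 0},
    {"dx": 0,"dy": 0,"dz": 0,"wx": 0,"wy": 0,"wz": 0}
  ]
}}

```text
time_s: 14.35
tcp_pos: [0.5563, 0.1252, 0.0741]
ee_rot: [[0.387, -0.922, 0.005], [-0.922, -0.387, 0.002], [0.0, -0.005, -1.0]]
wrist_force: [5.2, 2.2, -2.3]
gripper_width: 0.288
```

Emit:
{"fn": "drive_tool", "kwargs": {
  "deltas": [
    {"dx": 0,"dy": 0,"dz": 0,"wx": 0,"wy": 0,"wz": 0},
    {"dx": 0,"dy": 0,"dz": 0,"wx": 0,"wy": 0,"wz": 0},
    {"dx": 0,"dy": 0,"dz": 0,"wx": 0,"wy": 0,"wz": 0},
    {"dx": 0,"dy": 0,"dz": -0.03,"wx": 0,"wy": 0,"wz": 0},
    {"dx": 0,"dy": 0,"dz": -0.07,"wx": 0,"wy": 0,"wz": 0},
    {"dx": 0,"dy": 0,"dz": -0.1,"wx": 0,"wy": 0,"wz": 0},
    {"dx": 0,"dy": 0,"dz": -0.11,"wx": 0,"wy": 0,"wz": 0}
  ],
  "gripper": 0.5
}}

```text
time_s: 15.05
tcp_pos: [0.5553, 0.1245, 0.1872]
ee_rot: [[0.386, -0.922, 0.005], [-0.922, -0.386, 0.002], [0.0, -0.006, -1.0]]
wrist_force: [-0.3, 0.4, 0.3]
gripper_width: 0.501
```

Run:
```python
from kin import *
from h import *
p,R_=apply([0,0,-.11]);print(p); s=r.sense();print(s["tcp_pos"],s["wrist_force"],s["moment"])
im=snap("side","s11");b=(160,200,295,345);k=cv2.resize(im[b[0]:b[1],b[2]:b[3]],None,fx=12,fy=12,interpolation=cv2.INTER_CUBIC)
k2=cv2.resize(cv2.imread("pics/s8.png")[b[0]:b[1],b[2]:b[3]],None,fx=12,fy=12,interpolation=cv2.INTER_CUBIC)
k=cv2.resize(np.hstack([k2,k]),None,fx=.66,fy=.66);k=np.clip(255*(k/255.)**.5*1.25-40,0,255).astype(np.uint8)
cv2.imwrite("pics/s11c.png",k)
```

```text
[0.5544 0.1239 0.184 ]
[0.5553 0.1245 0.1872] [-0.2652  0.4407  0.312 ] [-0.0038  0.082  -0.0773]
```

View pics/s11c.png

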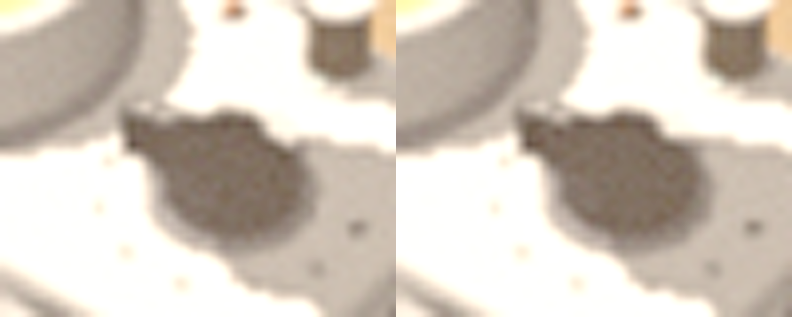

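Run:
```python
from h import *
tp=plane("top",(278+140/12-.5,165+258/12-.5),.085)
# side s8: tip region crop12 from dl.png (190,205)
sp=plane("side",(295+195/12-.5,160+200/12-.5),.085)
print(tp,sp)
for D in((.5559,.1241),(.5568,.1259),(.5545,.124)):
    for t in(tp,sp):
        d=t[:2]-D;print(D,np.degrees(np.arctan2(d[1],d[0])),np.hypot(*d))
print(tri((278+125/12-.5,165+262/12-.5),(295+190/12-.5,160+205/12-.5)))
im=cv2.imread("pics/top0.png")[172:196,284:312];print(cv2.cvtColor(im,cv2.COLOR_BGR2GRAY))
```

```text
[0.5405 0.1595 0.085 ] [0.5348 0.1543 0.085 ]
(0.5559, 0.1241) 113.56687159046956 0.03861591410634399
(0.5559, 0.1241) 124.89390718338208 0.03685026895774247
(0.5568, 0.1259) 115.93651729614552 0.037357827631373276
(0.5568, 0.1259) 127.71404597354046 0.035932256221120146
(0.5545, 0.124) 111.58027950201017 0.03817076864557326
(0.5545, 0.124) 122.98297529581475 0.03615151298621706
(array([0.5425, 0.1646, 0.0712]), np.float64(0.0005543712966877062))
[[209 215 215 215 214 215 214 214 215 215 215 214 215 220 224 230 233 234
  234 235 234 234 234 234 234 234 234 235]
 [189 210 215 215 214 214 214 215 214 215 215 215 215 216 215 221 224 230
  234 235 234 234 234 234 235 235 235 235]
 [140 191 213 215 214 215 215 215 214 215 214 214 213 212 210 211 212 219
  228 233 234 235 235 235 235 235 235 234]
 [109 178 212 214 215 215 215 215 215 215 213 210 196 174 162 161 161 163
  176 202 224 233 235 235 234 235 235 235]
 [106 172 210 215 214 215 215 215 215 212 197 174 147 115  91  85  85  86
   95 132 173 208 229 234 235 235 235 234]
 [ 98 139 192 213 215 215 215 215 213 197 161 118  89  67  53  4
[... 1459 characters left out ...]
212 216 215 215 215 215 215 216 214 200 171 133 103  94  83  69  67  79
   94 105 121 163 210 230 234 235 234 234]
 [215 216 216 216 215 216 215 216 216 214 205 182 150 124 112 108 113 124
  128 139 183 216 230 234 235 234 228 229]
 [216 216 216 216 216 216 215 215 215 216 215 210 197 187 170 160 173 197
  208 211 226 234 234 235 235 234 223 227]
 [216 217 216 216 216 216 214 202 207 215 216 215 215 213 206 203 216 229
  233 234 234 235 235 235 235 235 231 232]
 [216 216 216 216 216 215 203 179 195 214 216 216 216 216 215 217 228 234
  235 236 235 235 235 235 236 235 235 235]
 [216 216 216 216 216 215 209 199 206 215 216 216 215 214 215 217 229 235
  235 234 227 228 234 236 236 235 236 236]]
```

Run:
```python
from kin import *
D=np.array([.5555,.1245]);a=np.radians(112.7);T=D+.031*np.array([np.cos(a),np.sin(a)])
print(T,delta([*T,.184],down(202.7)))
```

```text
[0.54353691 0.15309868] (array([-0.0311, -0.0012, -0.    ]), array([-0.,  0.,  0.]))
```

Emit:
{"fn": "drive_tool", "kwargs": {
  "deltas": [
    {"dx": -0.0311,"dy": -0.0012,"dz": 0,"wx": 0,"wy": 0,"wz": 0},
    {"dx": -0.0311,"dy": -0.0012,"dz": 0.03,"wx": 0,"wy": 0,"wz": 0},
    {"dx": -0.0311,"dy": -0.0012,"dz": 0.065,"wx": 0,"wy": 0,"wz": 0},
    {"dx": -0.0311,"dy": -0.0012,"dz": 0.09,"wx": 0,"wy": 0,"wz": 0},
    {"dx": -0.0311,"dy": -0.0012,"dz": 0.104,"wx": 0,"wy": 0,"wz": 0},
    {"dx": -0.0311,"dy": -0.0012,"dz": 0.11,"wx": 0,"wy": 0,"wz": 0},
    {"dx": -0.0311,"dy": -0.0012,"dz": 0.11,"wx": 0,"wy": 0,"wz": 0},
    {"dx": -0.0311,"dy": -0.0012,"dz": 0.11,"wx": 0,"wy": 0,"wz": 0}
  ],
  "gripper": 0.45
}}

```text
time_s: 15.9
tcp_pos: [0.5434, 0.1533, 0.0737]
ee_rot: [[0.386, -0.922, 0.0], [-0.922, -0.386, -0.0], [0.0, -0.0, -1.0]]
wrist_force: [0.5, -0.5, 0.7]
gripper_width: 0.45
```

Emit:
{"fn": "drive_tool", "kwargs": {
  "deltas": [
    {"dx": 0,"dy": 0,"dz": 0,"wx": 0,"wy": 0,"wz": 0},
    {"dx": 0,"dy": 0,"dz": 0,"wx": 0,"wy": 0,"wz": 0},
    {"dx": 0,"dy": 0,"dz": 0,"wx": 0,"wy": 0,"wz": 0},
    {"dx": 0,"dy": 0,"dz": 0,"wx": 0,"wy": 0,"wz": 0},
    {"dx": 0,"dy": 0,"dz": 0,"wx": 0,"wy": 0,"wz": 0},
    {"dx": 0,"dy": 0,"dz": 0,"wx": 0,"wy": 0,"wz": 0}
  ],
  "gripper": 0
}}

```text
time_s: 16.5
tcp_pos: [0.5441, 0.1538, 0.0739]
ee_rot: [[0.387, -0.922, 0.002], [-0.922, -0.387, 0.001], [-0.0, -0.002, -1.0]]
wrist_force: [2.7, 0.5, -0.0]
gripper_width: 0.125
```

Run:
```python
from kin import *
from h import *
p,R_=apply([-.0311,-.0012,.11]);print(p); s=r.sense();print(s["tcp_pos"],s["wrist_force"],s["moment"],s["gripper_width"])
```

```text
[0.5435 0.1531 0.074 ]
[0.5441 0.1538 0.0739] [ 2.6918  0.4781 -0.0347] [ 0.2645 -0.4963  0.0527] 0.1252255413761704
```

Emit:
{"fn": "drive_tool", "kwargs": {
  "deltas": [
    {"dx": 0.0002,"dy": 0.0032,"dz": 0,"wx": 0,"wy": 0,"wz": -6},
    {"dx": 0.0007,"dy": 0.0064,"dz": 0,"wx": 0,"wy": 0,"wz": -12},
    {"dx": 0.0015,"dy": 0.0096,"dz": 0,"wx": 0,"wy": 0,"wz": -18},
    {"dx": 0.0027,"dy": 0.0126,"dz": 0,"wx": 0,"wy": 0,"wz": -24},
    {"dx": 0.0042,"dy": 0.0155,"dz": 0,"wx": 0,"wy": 0,"wz": -30},
    {"dx": 0.0059,"dy": 0.0182,"dz": 0,"wx": 0,"wy": 0,"wz": -36},
    {"dx": 0.008,"dy": 0.0207,"dz": 0,"wx": 0,"wy": 0,"wz": -42},
    {"dx": 0.0103,"dy": 0.023,"dz": 0,"wx": 0,"wy": 0,"wz": -48},
    {"dx": 0.0128,"dy": 0.0251,"dz": 0,"wx": 0,"wy": 0,"wz": -54},
    {"dx": 0.0155,"dy": 0.0268,"dz": 0,"wx": 0,"wy": 0,"wz": -60},
    {"dx": 0.0184,"dy": 0.0283,"dz": 0,"wx": 0,"wy": 0,"wz": -66},
    {"dx": 0.0214,"dy": 0.0295,"dz": 0,"wx": 0,"wy": 0,"wz": -72},
    {"dx": 0.0246,"dy": 0.0303,"dz": 0,"wx": 0,"wy": 0,"wz": -78},
    {"dx": 0.0278,"dy": 0.0308,"dz": 0,"wx": 0,"wy": 0,"wz": -84},
    {"dx": 0.031,"dy": 0.031,"dz": 0,"wx": 0,"wy": 0,"wz": -90},
    {"dx": 0.031,"dy": 0.031,"dz": 0,"wx": 0,"wy": 0,"wz": -90}
  ]
}}

```text
time_s: 18.1
tcp_pos: [0.527, 0.1115, 0.0739]
ee_rot: [[0.922, 0.386, 0.0], [0.386, -0.922, -0.001], [-0.0, 0.001, -1.0]]
wrist_force: [1.9, -3.6, 2.2]
gripper_width: 0.122
```

Run:
```python
from kin import *
from h import *
p,R_=apply([.031,.031,0],[0,0,-90]);print(p,R_); s=r.sense();print(s["tcp_pos"],s["wrist_force"],s["moment"],s["gripper_width"],s["joints"])
im=snap("side","s12");cv2.imwrite("pics/s12c.png",cv2.resize(im[130:210,280:370],None,fx=7,fy=7,interpolation=cv2.INTER_CUBIC))
```

```text
[0.5269 0.1125 0.074 ] [[ 0.9225  0.386   0.    ]
 [ 0.386  -0.9225  0.    ]
 [ 0.     -0.     -1.    ]]
[0.527  0.1115 0.0739] [ 1.8715 -3.5592  2.2461] [-1.3693 -0.592  -0.1756] 0.122440007844472 [ 29.2451  22.8028 -22.767    0.0964 -44.4511  83.4171]
```

View pics/s12c.png

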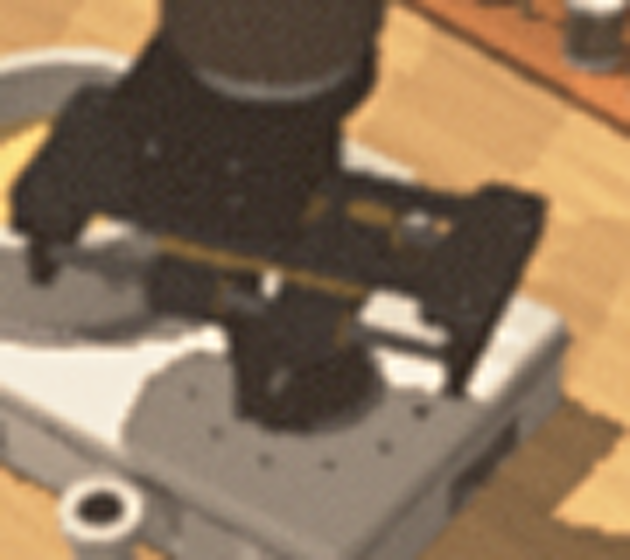

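Emit:
{"fn": "drive_tool", "kwargs": {
  "deltas": [
    {"dx": 0,"dy": 0,"dz": 0,"wx": 0,"wy": 0,"wz": 0},
    {"dx": 0,"dy": 0,"dz": 0,"wx": 0,"wy": 0,"wz": 0},
    {"dx": 0,"dy": 0,"dz": 0,"wx": 0,"wy": 0,"wz": 0},
    {"dx": 0,"dy": 0,"dz": 0,"wx": 0,"wy": 0,"wz": 0},
    {"dx": 0,"dy": 0,"dz": -0.02,"wx": 0,"wy": 0,"wz": 0},
    {"dx": 0,"dy": 0,"dz": -0.05,"wx": 0,"wy": 0,"wz": 0},
    {"dx": 0,"dy": 0,"dz": -0.05,"wx": 0,"wy": 0,"wz": 8},
    {"dx": 0,"dy": 0,"dz": -0.05,"wx": 0,"wy": 0,"wz": 16},
    {"dx": 0,"dy": 0,"dz": -0.05,"wx": 0,"wy": 0,"wz": 24},
    {"dx": 0,"dy": 0,"dz": -0.05,"wx": 0,"wy": 0,"wz": 32},
    {"dx": 0,"dy": 0,"dz": -0.05,"wx": 0,"wy": 0,"wz": 40},
    {"dx": 0,"dy": 0,"dz": -0.05,"wx": 0,"wy": 0,"wz": 48},
    {"dx": 0,"dy": 0,"dz": -0.05,"wx": 0,"wy": 0,"wz": 56},
    {"dx": 0,"dy": 0,"dz": -0.05,"wx": 0,"wy": 0,"wz": 64},
    {"dx": 0,"dy": 0,"dz": -0.05,"wx": 0,"wy": 0,"wz": 72},
    {"dx": 0,"dy": 0,"dz": -0.05,"wx": 0,"wy": 0,"wz": 80},
    {"dx": 0,"dy": 0,"dz": -0.05,"wx": 0,"wy": 0,"wz": 88},
    {"dx": 0,"dy": 0,"dz": -0.05,"wx": 0,"wy": 0,"wz": 96},
    {"dx": 0,"dy": 0,"dz": -0.05,"wx": 0,"wy": 0,"wz": 104},
    {"dx": 0,"dy": 0,"dz": -0.05,"wx": 0,"wy": 0,"wz": 112}
  ],
  "gripper": 0.45
}}

```text
time_s: 20.15
tcp_pos: [0.5264, 0.113, 0.1234]
ee_rot: [[0.007, -1.0, -0.0], [-1.0, -0.007, 0.0], [-0.0, 0.0, -1.0]]
wrist_force: [0.2, -0.7, 0.4]
gripper_width: 0.449
```

Emit:
{"fn": "drive_tool", "kwargs": {
  "deltas": [
    {"dx": 0,"dy": 0,"dz": 0,"wx": 0,"wy": 0,"wz": 8},
    {"dx": 0,"dy": 0,"dz": 0,"wx": 0,"wy": 0,"wz": 16},
    {"dx": 0,"dy": 0,"dz": 0,"wx": 0,"wy": 0,"wz": 24},
    {"dx": 0,"dy": 0,"dz": 0,"wx": 0,"wy": 0,"wz": 32},
    {"dx": 0,"dy": 0,"dz": 0,"wx": 0,"wy": 0,"wz": 40},
    {"dx": 0,"dy": 0,"dz": 0,"wx": 0,"wy": 0,"wz": 48},
    {"dx": 0,"dy": 0,"dz": 0,"wx": 0,"wy": 0,"wz": 56},
    {"dx": 0,"dy": 0,"dz": 0,"wx": 0,"wy": 0,"wz": 64},
    {"dx": 0,"dy": 0,"dz": 0,"wx": 0,"wy": 0,"wz": 68},
    {"dx": 0,"dy": 0,"dz": 0,"wx": 0,"wy": 0,"wz": 68}
  ]
}}

```text
time_s: 21.15
tcp_pos: [0.5264, 0.113, 0.1234]
ee_rot: [[-0.922, -0.386, -0.0], [-0.386, 0.922, 0.0], [0.0, 0.0, -1.0]]
wrist_force: [0.3, 0.5, 0.1]
gripper_width: 0.454
```

Run:
```python
from kin import *
from h import *
apply([0,0,-.05],[0,0,112]);p,R_=apply([0,0,0],[0,0,68]);print(p,R_); s=r.sense();print(s["tcp_pos"],s["wrist_force"],s["gripper_width"],s["joints"])
im=snap("side","s13");cv2.imwrite("pics/s13c.png",cv2.resize(im[130:210,280:370],None,fx=7,fy=7,interpolation=cv2.INTER_CUBIC))
```

```text
[0.5269 0.1125 0.124 ] [[-0.9225 -0.386   0.    ]
 [-0.386   0.9225  0.    ]
 [-0.      0.     -1.    ]]
[0.5264 0.113  0.1234] [0.3477 0.4647 0.1139] 0.4539725422152992 [ 29.371   19.1643 -19.6307  -0.0151 -51.2128 -96.6313]
```

View pics/s13c.png

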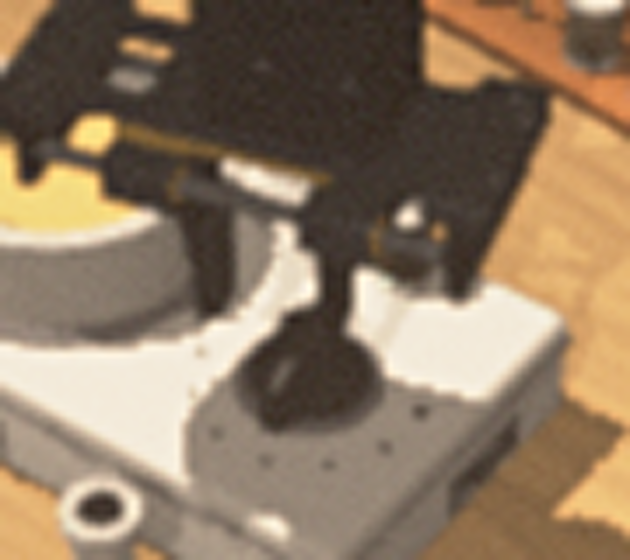

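Emit:
{"fn": "drive_tool", "kwargs": {
  "deltas": [
    {"dx": 0,"dy": -0.0005,"dz": 0.025,"wx": 0,"wy": 0,"wz": 0},
    {"dx": 0,"dy": -0.0005,"dz": 0.043,"wx": 0,"wy": 0,"wz": 0},
    {"dx": 0,"dy": -0.0005,"dz": 0.05,"wx": 0,"wy": 0,"wz": 0},
    {"dx": 0,"dy": -0.0005,"dz": 0.05,"wx": 0,"wy": 0,"wz": 0}
  ]
}}

```text
time_s: 21.6
tcp_pos: [0.5262, 0.112, 0.0726]
ee_rot: [[-0.922, -0.387, -0.002], [-0.387, 0.922, -0.001], [0.002, -0.0, -1.0]]
wrist_force: [0.6, -0.1, 0.7]
gripper_width: 0.452
```

Emit:
{"fn": "drive_tool", "kwargs": {
  "deltas": [
    {"dx": 0,"dy": 0,"dz": 0,"wx": 0,"wy": 0,"wz": 0},
    {"dx": 0,"dy": 0,"dz": 0,"wx": 0,"wy": 0,"wz": 0},
    {"dx": 0,"dy": 0,"dz": 0,"wx": 0,"wy": 0,"wz": 0},
    {"dx": 0,"dy": 0,"dz": 0,"wx": 0,"wy": 0,"wz": 0},
    {"dx": 0,"dy": 0,"dz": 0,"wx": 0,"wy": 0,"wz": 0},
    {"dx": 0,"dy": 0,"dz": 0,"wx": 0,"wy": 0,"wz": 0}
  ],
  "gripper": 0
}}

```text
time_s: 22.2
tcp_pos: [0.5272, 0.1118, 0.074]
ee_rot: [[-0.922, -0.386, 0.001], [-0.386, 0.922, -0.0], [-0.001, -0.001, -1.0]]
wrist_force: [1.1, -3.3, 2.6]
gripper_width: 0.124
```

Run:
```python
from kin import *
from h import *
p,R_=apply([0,-.0005,.05]);print(p); s=r.sense();print(s["tcp_pos"],s["wrist_force"],s["moment"],s["gripper_width"])
```

```text
[0.5271 0.1121 0.074 ]
[0.5272 0.1118 0.074 ] [ 1.0947 -3.2901  2.6088] [-0.9239 -0.3929 -0.0618] 0.12358488468937981
```

Emit:
{"fn": "drive_tool", "kwargs": {
  "deltas": [
    {"dx": -0.0002,"dy": -0.0032,"dz": 0,"wx": 0,"wy": 0,"wz": -6},
    {"dx": -0.0007,"dy": -0.0064,"dz": 0,"wx": 0,"wy": 0,"wz": -12},
    {"dx": -0.0015,"dy": -0.0096,"dz": 0,"wx": 0,"wy": 0,"wz": -18},
    {"dx": -0.0027,"dy": -0.0126,"dz": 0,"wx": 0,"wy": 0,"wz": -24},
    {"dx": -0.0042,"dy": -0.0155,"dz": 0,"wx": 0,"wy": 0,"wz": -30},
    {"dx": -0.0059,"dy": -0.0182,"dz": 0,"wx": 0,"wy": 0,"wz": -36},
    {"dx": -0.008,"dy": -0.0207,"dz": 0,"wx": 0,"wy": 0,"wz": -42},
    {"dx": -0.0103,"dy": -0.023,"dz": 0,"wx": 0,"wy": 0,"wz": -48},
    {"dx": -0.0128,"dy": -0.0251,"dz": 0,"wx": 0,"wy": 0,"wz": -54},
    {"dx": -0.0155,"dy": -0.0268,"dz": 0,"wx": 0,"wy": 0,"wz": -60},
    {"dx": -0.0184,"dy": -0.0283,"dz": 0,"wx": 0,"wy": 0,"wz": -66},
    {"dx": -0.0214,"dy": -0.0295,"dz": 0,"wx": 0,"wy": 0,"wz": -72},
    {"dx": -0.0246,"dy": -0.0303,"dz": 0,"wx": 0,"wy": 0,"wz": -78},
    {"dx": -0.0278,"dy": -0.0308,"dz": 0,"wx": 0,"wy": 0,"wz": -84},
    {"dx": -0.031,"dy": -0.031,"dz": 0,"wx": 0,"wy": 0,"wz": -90},
    {"dx": -0.031,"dy": -0.031,"dz": 0,"wx": 0,"wy": 0,"wz": -90},
    {"dx": -0.031,"dy": -0.031,"dz": 0,"wx": 0,"wy": 0,"wz": -90}
  ]
}}

```text
time_s: 23.9
tcp_pos: [0.5691, 0.0944, 0.0742]
ee_rot: [[0.386, -0.922, 0.003], [-0.922, -0.386, -0.001], [0.002, -0.002, -1.0]]
wrist_force: [4.4, -7.0, 0.3]
gripper_width: 0.125
```

Run:
```python
from kin import *
from h import *
p,R_=apply([-.031,-.031,0],[0,0,-90]);print(p,R_); s=r.sense();print(s["tcp_pos"],s["ee_rot"],s["wrist_force"],s["moment"],s["gripper_width"],s["joints"])
im=snap("side","s14");cv2.imwrite("pics/s14c.png",cv2.resize(im[130:210,280:370],None,fx=7,fy=7,interpolation=cv2.INTER_CUBIC))
```

```text
[0.5677 0.0954 0.074 ] [[ 0.386  -0.9225  0.    ]
 [-0.9225 -0.386   0.    ]
 [-0.     -0.     -1.    ]]
[0.5691 0.0944 0.0742] [[ 0.3864 -0.9223  0.003 ]
 [-0.9223 -0.3864 -0.0013]
 [ 0.0023 -0.0023 -1.    ]] [ 4.3792 -7.0422  0.2677] [-2.0641 -1.3281 -0.0362] 0.12514506004340337 [ 25.5769  25.795  -17.4516   0.1939 -46.6283  -2.9799]
```

View pics/s14c.png

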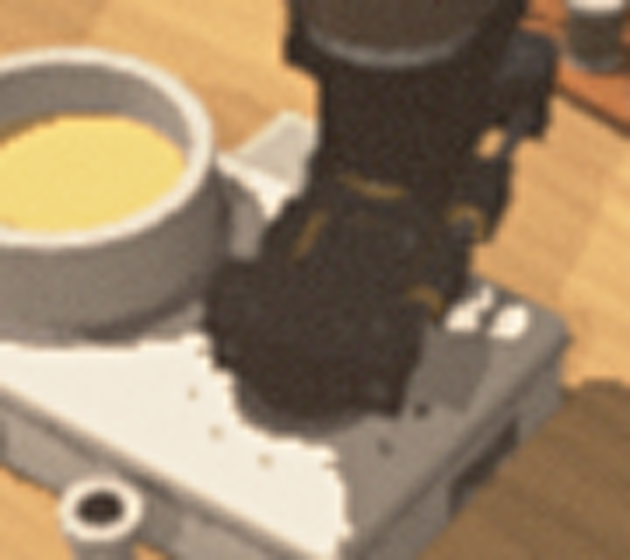

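Emit:
{"fn": "drive_tool", "kwargs": {
  "deltas": [
    {"dx": 0,"dy": -0.0008,"dz": 0,"wx": 0,"wy": 0,"wz": -1.5},
    {"dx": 0,"dy": -0.0016,"dz": 0,"wx": 0,"wy": 0,"wz": -3},
    {"dx": 0,"dy": -0.0022,"dz": 0,"wx": 0,"wy": 0,"wz": -4},
    {"dx": 0,"dy": -0.0022,"dz": 0,"wx": 0,"wy": 0,"wz": -4}
  ]
}}

```text
time_s: 24.35
tcp_pos: [0.5702, 0.0949, 0.0741]
ee_rot: [[0.448, -0.894, 0.001], [-0.894, -0.448, -0.002], [0.002, -0.0, -1.0]]
wrist_force: [2.8, -6.6, 1.8]
gripper_width: 0.129
```

Run:
```python
from kin import *
from h import *
p,R_=apply([0,-.0022,0],[0,0,-4]);print(p); s=r.sense();print(s["tcp_pos"],s["ee_rot"],s["wrist_force"],s["moment"],s["gripper_width"])
```

```text
[0.5697 0.0963 0.074 ]
[0.5702 0.0949 0.0741] [[ 0.448  -0.894   0.0011]
 [-0.894  -0.448  -0.0015]
 [ 0.0019 -0.0003 -1.    ]] [ 2.7515 -6.629   1.7522] [-2.1675 -0.7262 -0.4958] 0.12875436631662548
```

Emit:
{"fn": "drive_tool", "kwargs": {
  "deltas": [
    {"dx": -0.0002,"dy": 0.0038,"dz": 0,"wx": 0,"wy": 0,"wz": 7},
    {"dx": -0.0009,"dy": 0.0075,"dz": 0,"wx": 0,"wy": 0,"wz": 14},
    {"dx": -0.0021,"dy": 0.0111,"dz": 0,"wx": 0,"wy": 0,"wz": 21},
    {"dx": -0.0036,"dy": 0.0146,"dz": 0,"wx": 0,"wy": 0,"wz": 28},
    {"dx": -0.0056,"dy": 0.0178,"dz": 0,"wx": 0,"wy": 0,"wz": 35},
    {"dx": -0.008,"dy": 0.0207,"dz": 0,"wx": 0,"wy": 0,"wz": 42},
    {"dx": -0.0107,"dy": 0.0234,"dz": 0,"wx": 0,"wy": 0,"wz": 49},
    {"dx": -0.0137,"dy": 0.0257,"dz": 0,"wx": 0,"wy": 0,"wz": 56},
    {"dx": -0.0169,"dy": 0.0276,"dz": 0,"wx": 0,"wy": 0,"wz": 63},
    {"dx": -0.0204,"dy": 0.0291,"dz": 0,"wx": 0,"wy": 0,"wz": 70},
    {"dx": -0.024,"dy": 0.0302,"dz": 0,"wx": 0,"wy": 0,"wz": 77},
    {"dx": -0.0278,"dy": 0.0308,"dz": 0,"wx": 0,"wy": 0,"wz": 84},
    {"dx": -0.0315,"dy": 0.031,"dz": 0,"wx": 0,"wy": 0,"wz": 91},
    {"dx": -0.0353,"dy": 0.0307,"dz": 0,"wx": 0,"wy": 0,"wz": 98},
    {"dx": -0.039,"dy": 0.0299,"dz": 0,"wx": 0,"wy": 0,"wz": 105},
    {"dx": -0.0426,"dy": 0.0287,"dz": 0,"wx": 0,"wy": 0,"wz": 112},
    {"dx": -0.046,"dy": 0.0271,"dz": 0,"wx": 0,"wy": 0,"wz": 119},
    {"dx": -0.0483,"dy": 0.0257,"dz": 0,"wx": 0,"wy": 0,"wz": 124},
    {"dx": -0.0483,"dy": 0.0257,"dz": 0,"wx": 0,"wy": 0,"wz": 124},
    {"dx": -0.0483,"dy": 0.0257,"dz": 0,"wx": 0,"wy": 0,"wz": 124}
  ]
}}

```text
time_s: 26.35
tcp_pos: [0.5251, 0.1282, 0.074]
ee_rot: [[-0.992, 0.125, 0.001], [0.125, 0.992, 0.0], [-0.001, 0.0, -1.0]]
wrist_force: [0.1, -1.2, 4.0]
gripper_width: 0.124
```

Run:
```python
from kin import *
from h import *
p,R_=apply([-.0483,.0257,0],[0,0,124]);print(p,R_); s=r.sense();print(s["tcp_pos"],s["ee_rot"],s["wrist_force"],s["moment"],s["gripper_width"],s["joints"])
```

```text
[0.525  0.1279 0.074 ] [[-0.9919  0.127   0.    ]
 [ 0.127   0.9919  0.    ]
 [-0.      0.     -1.    ]]
[0.5251 0.1282 0.074 ] [[-0.9922  0.1248  0.001 ]
 [ 0.1248  0.9922  0.0004]
 [-0.0009  0.0005 -1.    ]] [ 0.0842 -1.1708  4.0196] [-0.3896 -0.1299 -0.0605] 0.12374822087927517 [  30.9244   22.9176  -22.5161    0.0138  -44.5085 -128.1052]
```

Emit:
{"fn": "drive_tool", "kwargs": {
  "deltas": [
    {"dx": 0,"dy": 0,"dz": 0,"wx": 0,"wy": 0,"wz": 0},
    {"dx": 0,"dy": 0,"dz": 0,"wx": 0,"wy": 0,"wz": 0},
    {"dx": 0,"dy": 0,"dz": 0,"wx": 0,"wy": 0,"wz": 0},
    {"dx": 0,"dy": 0,"dz": 0,"wx": 0,"wy": 0,"wz": 0},
    {"dx": 0,"dy": 0,"dz": 0,"wx": 0,"wy": 0,"wz": 0},
    {"dx": 0,"dy": 0,"dz": -0.03,"wx": 0,"wy": 0,"wz": 0},
    {"dx": 0,"dy": 0,"dz": -0.08,"wx": 0,"wy": 0,"wz": 0},
    {"dx": 0,"dy": 0,"dz": -0.13,"wx": 0,"wy": 0,"wz": 0},
    {"dx": 0,"dy": 0,"dz": -0.18,"wx": 0,"wy": 0,"wz": 0},
    {"dx": 0.05,"dy": -0.03,"dz": -0.18,"wx": 0,"wy": 0,"wz": 0},
    {"dx": 0.07,"dy": -0.08,"dz": -0.18,"wx": 0,"wy": 0,"wz": 0},
    {"dx": 0.07,"dy": -0.13,"dz": -0.18,"wx": 0,"wy": 0,"wz": 0},
    {"dx": 0.07,"dy": -0.17,"dz": -0.18,"wx": 0,"wy": 0,"wz": 0},
    {"dx": 0.07,"dy": -0.2,"dz": -0.18,"wx": 0,"wy": 0,"wz": 0},
    {"dx": 0.07,"dy": -0.2,"dz": -0.18,"wx": 0,"wy": 0,"wz": 0},
    {"dx": 0.07,"dy": -0.2,"dz": -0.18,"wx": 0,"wy": 0,"wz": 0}
  ],
  "gripper": 0.45
}}

```text
time_s: 27.95
tcp_pos: [0.4297, -0.0619, 0.2536]
ee_rot: [[-0.992, 0.129, 0.0], [0.129, 0.992, 0.0], [-0.0, 0.0, -1.0]]
wrist_force: [-0.7, 0.9, -0.1]
gripper_width: 0.448
```

Run:
```python
from kin import *
from h import *
print(apply([.07,-.2,-.18])[0]); s=r.sense();print(s["tcp_pos"],s["wrist_force"],s["gripper_width"])
im=snap("side","s15");cv2.imwrite("pics/s15c.png",cv2.resize(im[100:330,230:490],None,fx=2.5,fy=2.5,interpolation=cv2.INTER_CUBIC))
im=snap("top","t15");cv2.imwrite("pics/t15c.png",cv2.resize(im[140:270,230:440],None,fx=3.7,fy=3.7,interpolation=cv2.INTER_CUBIC))
cv2.imwrite("pics/t15d.png",cv2.resize(im[165:205,278:323],None,fx=12,fy=12,interpolation=cv2.INTER_CUBIC))
```

```text
[ 0.4302 -0.0616  0.254 ]
[ 0.4297 -0.0619  0.2536] [-0.7186  0.9254 -0.1201] 0.4483006045335163
```

View pics/s15c.png

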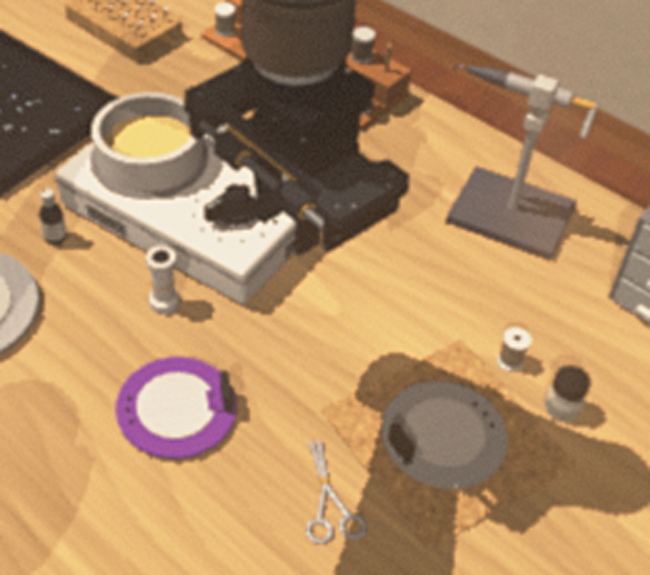

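View pics/t15c.png

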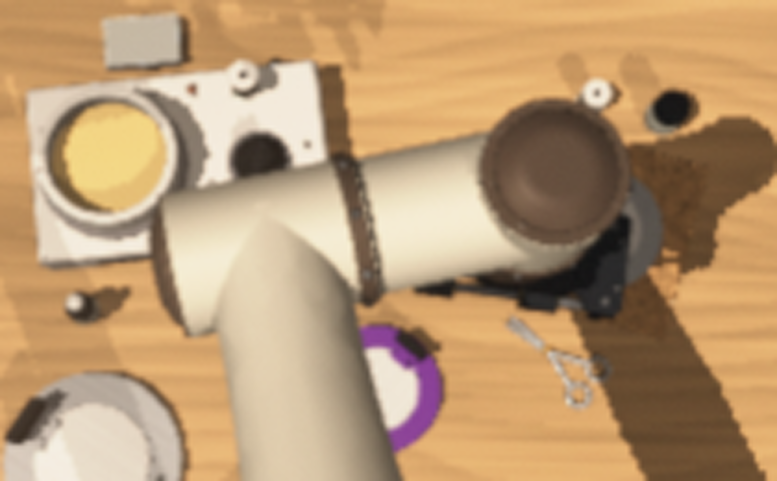

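View pics/t15d.png

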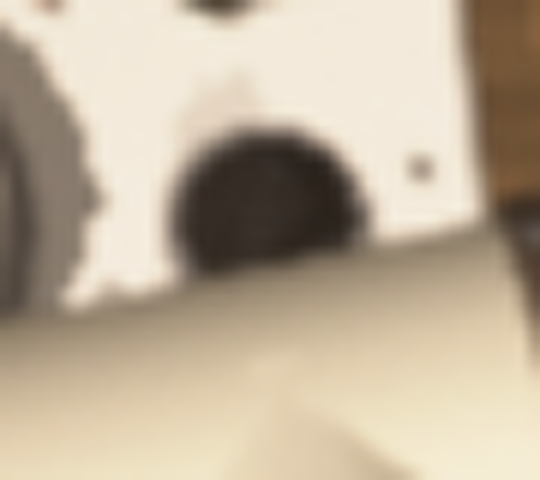

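Emit:
{"fn": "drive_tool", "kwargs": {
  "deltas": [
    {"dx": 0.01,"dy": -0.05,"dz": 0,"wx": 0,"wy": 0,"wz": 0},
    {"dx": 0.01,"dy": -0.1,"dz": 0,"wx": 0,"wy": 0,"wz": 0},
    {"dx": 0.01,"dy": -0.15,"dz": 0,"wx": 0,"wy": 0,"wz": 0},
    {"dx": 0.01,"dy": -0.2,"dz": 0,"wx": 0,"wy": 0,"wz": 0},
    {"dx": 0.01,"dy": -0.25,"dz": 0,"wx": 0,"wy": 0,"wz": 0},
    {"dx": 0.01,"dy": -0.3,"dz": 0,"wx": 0,"wy": 0,"wz": 0},
    {"dx": 0.01,"dy": -0.35,"dz": 0,"wx": 0,"wy": 0,"wz": 0},
    {"dx": 0.01,"dy": -0.38,"dz": 0,"wx": 0,"wy": 0,"wz": 0},
    {"dx": 0.01,"dy": -0.38,"dz": 0,"wx": 0,"wy": 0,"wz": 0},
    {"dx": 0.01,"dy": -0.38,"dz": 0,"wx": 0,"wy": 0,"wz": 0}
  ]
}}

```text
time_s: 29.05
tcp_pos: [0.3723, -0.4367, 0.2525]
ee_rot: [[-0.992, 0.127, -0.001], [0.127, 0.992, 0.001], [0.001, 0.001, -1.0]]
wrist_force: [-0.7, -0.3, -0.4]
gripper_width: 0.446
```

Run:
```python
from h import *
im=snap("top","t16");cv2.imwrite("pics/t16c.png",cv2.resize(im[140:270,230:440],None,fx=3.7,fy=3.7,interpolation=cv2.INTER_CUBIC))
k=cv2.resize(im[165:205,278:323],None,fx=12,fy=12,interpolation=cv2.INTER_CUBIC)
D=np.array([.5558,.1245])
for q,col in((3,(0,0,255)),(4,(0,255,0)),(5,(255,0,0))):
    a=np.radians(7.7-75-30*q);u=np.array([np.cos(a),np.sin(a)]);v=np.array([-u[1],u[0]])
    P=proj("top",[np.r_[D+i*u+j*v,.091] for i,j in((.042,.0055),(.042,-.0055))]);cv2.polylines(k,[np.int32((P-[278,165]+.5)*12)],False,col,2)
cv2.imwrite("pics/t16d.png",k)
```

```text
(no output)
```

View pics/t16c.png

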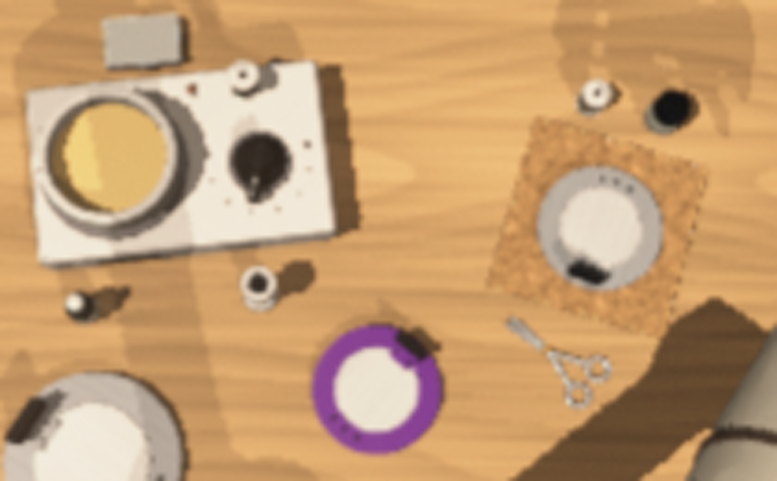

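View pics/t16d.png

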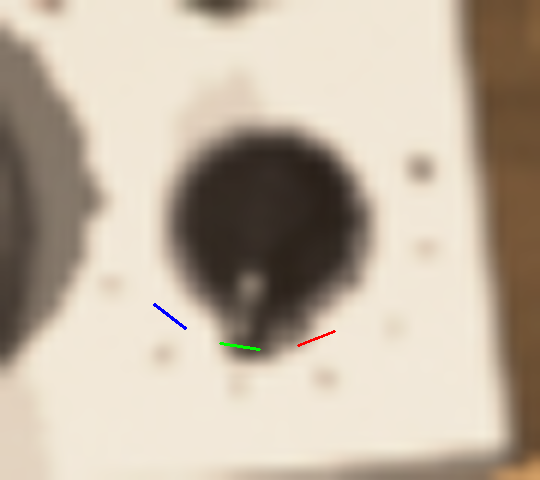

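Run:
```python
from station import ticket
print(ticket.finish_job())
```

```text
the job is handed in; nothing more can be done
None
```

The job is done and handed in at about 29 s of the 72 s allowed; no verdict was reported.

**Lid:**
- I took the grey lid on the pot, the smaller of the two grey ones, and tipped it 20° about its far edge.
- My first hold may have been very slightly high, because the wrist carried nearly the lid's whole weight. I lowered it 0.5 mm until the wrist read about 2 N upward, so the edge was resting, and held it there for about 0.9 s.
- I then lifted it off and laid it flat, tab up, on the cork mat. The last top picture shows it centred to within a few pixels of the enlarged crop.

**Selector:**
- It started at click 6. My first grip, over the turning axis, closed on something about 25 mm wide there that the description does not mention. I let go without moving the lever and gripped it nearer the tip instead.
- I turned it anticlockwise in two grips to the off stop, where about 0.5 N m of resistance confirmed it.
- I then turned it clockwise 120° and released it. The last top picture shows the lever at the fourth dot, on the predicted click 4 direction.

**Other things on the bench:** by eye they stand where they were in the last picture, and the gripper was clear of everything. The largest wrist forces I read were about 8 N.

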